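Feel for the hidden lock bar and open the gauge case

TASK

The sliding hatch of the grey steel case is held by a lock bar hidden below the narrow slot in the case's top. Take the screwdriver from its stand, lower its blade into the slot, feel along the bar with the tip until it drops into the bar's hole, push it fully home, and slide the bar with it to the right-hand end of the slot, as far as it goes. Leave the screwdriver standing there in the bar, then pull the hatch fully open towards you, and leave the three things standing about where they are.

Things in the scene. Friction and masses are not known exactly. Their poses are not given: they have to be found in the camera images.
- case: Fixed grey steel case, 170 (x) x 200 (y) x 86 mm high. Origin: centre of its underside, on the worktop; x points away from the robot (to the rear of the case), y to the left, z up, at yaw 0. A sliding bare-steel hatch with a black grip covers the front; the strip of deck behind it has the slot. Guides beside the hatch rise to 94 mm.
- slot_mid (a point): Centre of the slot, level with the deck's top (55 mm behind the case's centre, 86 mm above the worktop). The slot is 12 mm wide (case x) and 80 mm long (case y, 40 mm either side of this point), with straight black walls 35 mm deep. A blade in the hole goes down until its tip meets the case's floor, 71 mm below this point (fully home: at least 60 mm below it).
- bar_face (a point): Fixed point 35 mm under slot_mid, level with the black lock bar's face. The face fills the slot's bottom save for one hole, 10 mm long (case y), 18 mm wide (case x), right through the bar (15 mm). Sprung: it yields down by up to 8 mm under 1.5 rising to 4 N, then is solid. Sweep with it pressed in about 4 mm; pressed solid, it may be dragged by rubbing. Over the hole it springs up round the blade.
- slot_right (a point): Where the hole's centre stops when the bar is fully right: 30 mm right (-y) of slot_mid, level with the deck's top. The hole starts out of sight, its centre 24 to 48 mm left (+y) of this point. The bar slides along case y, takes about 3.5 N to move (so the side push rises when the blade catches in the hole), and stays where it is left. The hatch is free only with the bar in its last 8 mm here.
- driver_grip (a point): Point on the screwdriver's axis in the upper half of its amber handle, 182 mm above the tip and 38 mm below its top: where to grip. The handle is 100 mm long and 26 to 28 mm thick, and may be gripped from either pair of sides; its sides are parallel to the stand's at the start. At the start the screwdriver stands upright, blade down, in its stand. The point's y axis points along the screwdriver from tip to handle (up). Mass about 90 g.
- driver_tip (a point): Tip of the screwdriver's blade, on its axis. The blade is 6 mm thick and 120 mm long, from this tip to the handle's lower end; the whole tool is 220 mm long.
- stand: Fixed wooden block, 70 x 70 x 75 mm high, that holds the screwdriver in a 9 mm square hole, 70 mm deep, in the middle of its top. Origin: centre of its underside; x, y along its sides.
- hatch_grip (a point): Centre of the upright black grip on the hatch, 106 mm above the worktop: 12 mm thick (case x), 64 mm long (case y), rising 29 mm above the hatch (from 92 to 120 mm above the worktop); pinch it from above across its thickness. It moves with the hatch.
- hatch (a joint): Hatch slide, m: 0 shut, 0.080 fully open; it moves along the case's -x, towards the robot, against about 2.5 N, and stays where it is left. Blocked at 0 to 0.004 until the lock bar is fully right.
- grease_tub_mid (a point): Middle of an upright lidded tub, 60 mm across, 74 mm high, a bystander.
- rocker_2_mid (a point): Middle of a bronze-coloured rocker arm, 34 x 66 x 34 mm, a bystander.
- tape_roll_mid (a point): Middle of a flat roll of black tape, 68 mm across, 19 mm high, a bystander.
Mind the look-alikes: they are no part of the job. What is meant by the part that bears driver_grip is not green or turquoise, and is the larger of those in its own colour.

How it is judged:
By the outcome, as a careful person would: the job done as asked, in the order asked, and still so for the second after the job is handed in, with the robot touching nothing.
It also fails if it takes over 56 s, if anything falls off the work surface, if the arm or the gripper's body presses on something with over 40 N, if the wrist force passes 120 N, or if a joint passes its speed limit or range.

ROBOT

A 6-joint arm with a two-finger parallel gripper is mounted at the origin on a cart in front of the work surface, level with it; the furniture and walls round the work are solid. World frame = base frame: x ahead of the robot, y to its left, z up, the work surface at z = 0. Lengths are in m, angles in rad, forces in N, time in s.
With the tool pointing down it reaches from about 0.15 to 0.775 m from the base axis. Payload 6.1 kg.
Tool frame: the origin (TCP) lies between the finger pads; the fingertips stand 11 mm ahead of it and the grasp point (between the pads) lies 8 mm behind it; z points along the fingers, y is the direction in which the jaws open and shut (so a half turn about z gives the same grasp; the last joint's range is limited). The gripper opens to 85 mm and grips with 20 to 120 N. Pads are 22 mm wide; open, the fingers measure 114 mm over their backs; the gripper's body (76 mm by 85 mm) begins 54 mm behind the grasp point. The pads swing forward as they close: fully open they stand 13 mm farther back than shut.
Start: joints at [-1.154, 0.126, -0.04, 1.405, 0, 1.571], TCP at [0.213, -0.48, 0.219] pointing down, gripper open.
Joint ranges: [-2.72, 2.72], [-0.95, 1.95], [-1.27, 1.35], [-1.78, 2.02], [-1.46, 1.47], [-3.14, 3.14]. Speed limits (rad/s): [2.39, 2.39, 3.01, 3.14, 3.14, 3.14].

INTERFACE

Orientations are given as a 3x3 rotation matrix whose columns are the frame's x, y, z axes.
In Python, from bench import manip, vision, order, nets gives the robot as it stands. The module is installed in compiled form; this text tells all that it offers.
- The arm moves only by the tool jog_arm, never from a script. Its argument "increments" is a list of rows, each an object of numbers: "x", "y", "z": the shift along the world's x, y, z in mm; "twist": the turn about the world's z in degrees; "claw": the closure, from -1 (fully open) to 1 (shut), so that 0 is half open. In form: [{"x": .., "y": .., "z": .., "twist": .., "claw": ..}, ...]. A call has 1 to 12 rows; each row is the pose to reach, as a shift and turn from the pose commanded when the call began; what a row does not reach only later rows make up. A row lasts 1/8 s, in which the tool goes at most 62.5 mm and 10.7 degrees, less where a joint would pass 70% of its speed; a pose out of reach is approached as far as the arm can. A call with a gripper value outside its range is refused whole. The fingers move at their own pace and stop on an object; the grip force is fixed at half the most. Time passes only in rows, so rows that repeat a pose let the fingers close. It gives the time, the measured TCP pose, the force and the opening at its end, in the units of the state.
- manip.sense(): the state, without advancing time (a new reading comes with each control period).
- vision.grab_frame(name): name is "scene" or "top" or "wrist"; returns a dict with "color" (384x512x3 uint8, blue, green, red), "camera_matrix" (3x3 intrinsics, pixels), "origin" and "orientation" of the camera in the world; the wrist camera has in their place "T_tool_cam" (4x4, takes a point from camera to tool coordinates, whose origin is the TCP and whose axes are the flange's). Camera axes: x right, y down, z forward; pixel columns grow to the right and rows downward; lengths in m; the calibration is good to about 2 mm. A picture is of the moment at which its call begins: read the wrist's pose just before it. There is no depth.
- order.sign_off(): hands the job in, once; it reports no verdict.
Trained networks look in the newest picture that a camera, given by its name, has taken for a name from the list of things; names that differ only in an ending like _2 or _b are one class to them, and where a whole thing is asked for, a point or a joint stands for the part that bears it (a point fixed in the world has none). Each returns a list of dicts, best first, with "conf" (0 to 1); they miss things now and then, are a little off and sometimes report something else, mostly with a low value. They report only what shows in the picture. A call takes as long as a camera call. They do not tell look-alikes from the thing itself.
- nets.spot_in(camera, target): "extent" ([left, top, right, bottom] in pixels, round what is visible of it).
- nets.cut_out(camera, target): "mask" (384x512 bool, what is visible of it) and "extent" ([left, top, right, bottom] in pixels, round what is visible of it).
- nets.place_of(camera, target): "pixel" ([column, row] in pixels: a listed point, or the origin of a listed thing).
The state is a dict: "time": time; "qpos": joint angles; "qvel": joint speeds; "joint_torque": joint torques, N m; "tcp_pos": TCP position; "tool_rot": TCP orientation; "wrist_force": force on the tool from outside, world axes, zero at the start; "torque": the same for the moment, N m; "gripper_width": opening from 0.0 (shut) to 1.0 (fully open).
Only numpy, scipy, OpenCV 4.12 (cv2) and the standard library are available. Lean on these libraries where they do the work, as an engineer would, in place of code of your own. Each camera call takes 0.05 s, during which the arm holds its last target.

## Working session

There is one attempt and no reset: what is moved stays moved. The work goes in short steps, Python scripts to look and compute and a tool call to move; the robot and the scene stay as the last step left them, time stands still between calls to the robot, and variables do not carry over. Pictures are saved under pics/ and viewed, and the job is handed in when it is done.

Besides the shell and the picture viewer there is one more tool, called as name([rows], argument=value, ...), one row to a line, values as JSON. jog_arm: Moves the arm, as the interface text tells. Its arguments: {"type":"object","properties":{"increments":{"type":"array","items":{"type":"object","properties":{"x":{"type":"number"},"y":{"type":"number"},"z":{"type":"number"},"twist":{"type":"number"},"claw":{"type":"number"}}}}},"required":["increments"]}

```bash
mkdir -p pics; python3 - <<'E'
from bench import manip, vision, order, nets
import cv2
s=manip.sense(); print(s['time'],s['tcp_pos'],s['tool_rot'],s['gripper_width'],s['wrist_force'])
for c in ['scene','top']:
    f=vision.grab_frame(c); cv2.imwrite(f'pics/{c}0.png',f['color'])
    print(c,f['camera_matrix'],f['origin'],f['orientation'])
    for t in ['case','slot_mid','driver_grip','driver_tip','stand','hatch_grip','grease_tub_mid','rocker_2_mid','tape_roll_mid','slot_right']:
        print(t,[(d['pixel'],round(d['conf'],2)) for d in nets.place_of(c,t)][:5])
E
```

```text
0.0 [ 0.21234976 -0.47964361  0.21851053] [[ 9.14389650e-01  4.04834698e-01 -6.59793955e-04]
 [ 4.04835236e-01 -9.14388384e-01  1.52180122e-03]
 [ 1.27700073e-05 -1.65862712e-03 -9.99998624e-01]] 0.99918101122812 [-0.3719532   0.73956418  0.02872293]
scene [[374.17865975   0.         260.31862425]
 [  0.         374.17865975 190.70577925]
 [  0.           0.           1.        ]] [-0.22049343  0.35100514  0.68798466] [[-0.41713832 -0.50441463  0.75601687]
 [-0.90862035  0.21304561 -0.35919442]
 [ 0.02011685 -0.83676607 -0.54719088]]
case [([254.9, 224.9], 0.91)]
slot_mid [([244.9, 189.9], 0.95)]
driver_grip [([150.4, 222.3], 0.73), ([175.8, 213.2], 0.58), ([210.9, 225.5], 0.52)]
driver_tip [([157.9, 258.7], 0.6), ([209.7, 266.5], 0.56)]
stand []
hatch_grip [([261.4, 200.3], 0.78)]
grease_tub_mid [([181.9, 273.7], 0.26)]
rocker_2_mid [([137.2, 294.0], 0.62)]
tape_roll_mid []
slot_right [([255.2, 188.5], 0.61)]
top [[433.20133331   0.         261.57431942]
 [  0.         433.20133331 187.02678974]
 [  0.           0.           1.        ]] [3.73937134e-01 6.20379870e-04 1.59766594e+00] [[-0.02353868 -0.99470795  0.1000101 ]
 [-0.99969541  0.02267778 -0.00973638]
 [ 0.00741685 -0.10020882 -0.99493878]]
case [([259.6, 173.4], 0.9), ([268.7, 158.3], 0.71)]
slot_mid []
driver_grip [([211.8, 207.0], 0.6), ([173.8, 187.5], 0.55), ([180.6, 209.5], 0.48)]
driver_tip [([156.1, 152.1], 0.67), ([184.7, 188.6], 0.58), ([214.1, 205.7], 0.5)]
stand [([195.9, 210.3], 0.9)]
hatch_grip [([259.0, 182.2], 0.65)]
grease_tub_mid [([358.5, 160.6], 0.58), ([348.4, 192.4], 0.33)]
rocker_2_mid [([159.7, 219.0], 0.46)]
tape_roll_mid [([346.4, 194.0], 0.54), ([258.5, 181.6], 0.16)]
slot_right [([269.4, 158.6], 0.59)]
```

```bash
python3 - <<'E'
import cv2
a=cv2.imread('pics/scene0.png');cv2.imwrite('pics/scene0b.png',cv2.resize(a[130:330,80:340],None,fx=3,fy=3,interpolation=2))
a=cv2.imread('pics/top0.png');cv2.imwrite('pics/top0b.png',cv2.resize(a[110:260,130:390],None,fx=3,fy=3,interpolation=2))
E
```

```text
(no output)
```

View pics/scene0.png

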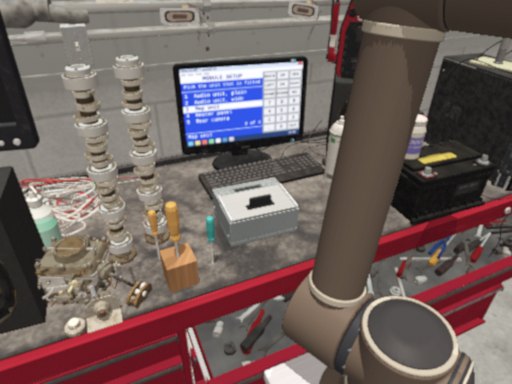

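View pics/scene0b.png

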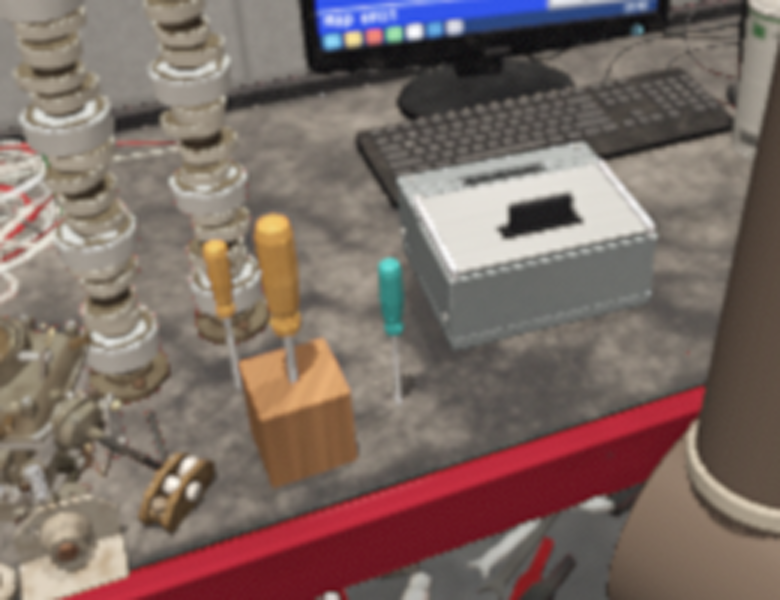

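View pics/top0b.png

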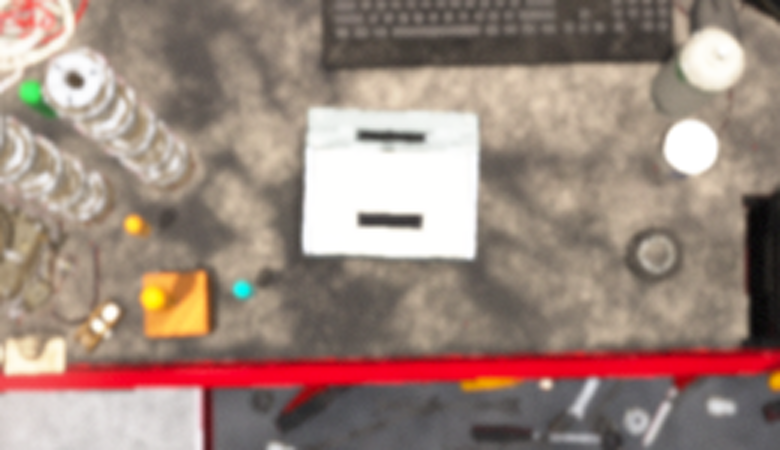

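The large amber driver is in the wooden stand, at scene ≈(172,220) and top ≈(181,209). A smaller amber one stands behind it and a teal one to its right, so both are look-alikes. Next I'll measure positions.

```bash
cat > h.py <<'E'
from bench import manip, vision, order, nets
import cv2, numpy as np
def ray(f,p,s=None):
    K=f['camera_matrix']
    d=np.linalg.inv(K)@np.array([p[0],p[1],1.])
    if 'T_tool_cam' in f:
        T=np.asarray(f['T_tool_cam']);R=s['tool_rot']@T[:3,:3];o=s['tcp_pos']+s['tool_rot']@T[:3,3]
    else: R=np.asarray(f['orientation']);o=np.asarray(f['origin'])
    return o,R@d
def atz(f,p,z,s=None):
    o,d=ray(f,p,s); return o+d*(z-o[2])/d[2]
def proj(f,P,s=None):
    if 'T_tool_cam' in f:
        T=np.asarray(f['T_tool_cam']);R=s['tool_rot']@T[:3,:3];o=s['tcp_pos']+s['tool_rot']@T[:3,3]
    else: R=np.asarray(f['orientation']);o=np.asarray(f['origin'])
    q=R.T@(np.asarray(P)-o); q=f['camera_matrix']@q; return q[:2]/q[2]
E
python3 - <<'E'
from h import *
np.set_printoptions(precision=4,suppress=True)
ft=vision.grab_frame('top')
for t in ['stand','case','driver_grip','hatch_grip']:
    for d in nets.cut_out('top',t)[:3]:
        m=d['mask'].astype(np.uint8); r=cv2.minAreaRect(cv2.findNonZero(m)); print('top',t,round(d['conf'],2),d['extent'],r)
print('driver top z.225',atz(ft,(181,209),.225),'stand net',atz(ft,(195.9,210.3),0))
print('case net',atz(ft,(259.6,173.4),0),'hatch',atz(ft,(259,182.2),.106))
# corner picks from top crop
c=lambda u,v:(u/3+130-.33,v/3+110-.33)
for n,p,z in [('slotL',c(358,136),.086),('slotR',c(424,138),.086),('gripL',c(359,219),.12),('gripR',c(422,220),.12),('stTL',c(144,274),.075),('stTR',c(207,270),.075),('stBR',c(209,333),.075),('stBL',c(147,337),.075),('caseTL',c(308,110),.086),('caseTR',c(477,114),.086)]:
    print(n,atz(ft,p,z))
print('tub',atz(ft,(c(691,147)),.074),'tape',atz(ft,c(655,254),.019),'rocker',atz(ft,c(100,323),.017),'small amber',atz(ft,c(134,224),.15),'teal',atz(ft,c(242,289),.15))
fs=vision.grab_frame('scene')
c=lambda u,v:(u/3+80-.33,v/3+130-.33)
for d in nets.cut_out('scene','driver_grip')[:3]: print(d['extent'],d['conf'])
print('driver top scene z.225->',atz(fs,c(273,222),.222),'small top .17',atz(fs,c(215,243),.17),'teal',atz(fs,c(390,262),.15),atz(fs,c(398,400),0),'small tip',atz(fs,c(238,385),0))
for n,p,z in [('slotL',c(466,183),.086),('slotR',c(540,168),.086)]: print(n,atz(fs,p,z))
E
```

```text
top stand 0.79 [181.6, 200.4, 201.0, 221.4] ((189.5, 211.5), (21.0, 23.0), 90.0)
top case 0.88 [231.3, 146.6, 288.4, 197.0] ((259.5, 171.99998474121094), (56.99999237060547, 49.99999237060547), -0.0)
top driver_grip 0.75 [234.6, 160.5, 287.7, 199.4] ((260.1213073730469, 177.58837890625), (51.3304557800293, 34.137046813964844), 2.385944128036499)
top driver_grip 0.53 [179.4, 206.0, 189.8, 215.8] ((183.0, 210.0), (8.0, 12.0), 90.0)
top driver_grip 0.41 [138.6, 136.9, 149.6, 148.4] ((142.50001525878906, 143.00001525878906), (12.020814895629883, 6.363960266113281), 45.0)
top hatch_grip 0.83 [232.3, 159.6, 287.9, 195.2] ((259.1307373046875, 177.685791015625), (52.70307922363281, 33.469486236572266), 1.7357046604156494)
driver top z.225 [0.4479 0.2437 0.225 ] stand net [0.4539 0.2288 0.    ]
case net [ 0.5856 -0.0089  0.    ] hatch [ 0.5409 -0.0055  0.106 ]
slotL [0.6406 0.0276 0.086 ]
slotR [ 0.6365 -0.0501  0.086 ]
gripL [0.5384 0.0278 0.12  ]
gripR [ 0.5357 -0.0442  0.12  ]
stTL [0.4843 0.2818 0.075 ]
stTR [0.4873 0.2081 0.075 ]
stBR [0.4136 0.2064 0.075 ]
stBL [0.4106 0.2787 0.075 ]
caseTL [0.6729 0.0859 0.086 ]
caseTR [ 0.6637 -0.1134  0.086 ]
tub [ 0.6207 -0.3675  0.074 ] tape [ 0.4985 -0.3306  0.019 ] rocker [0.4303 0.346  0.017 ] small amber [0.5352 0.2789 0.15  ] teal [0.4597 0.1591 0.15  ]
[165.7, 202.1, 180.5, 256.3] 0.64
[207.6, 216.4, 216.0, 241.5] 0.54
[143.4, 212.0, 158.3, 232.4] 0.49
driver top scene z.225-> [0.452  0.2434 0.222 ] small top .17 [0.5167 0.2789 0.17  ] teal [0.4662 0.1555 0.15  ] [0.4681 0.1561 0.    ] small tip [0.541  0.2778 0.    ]
slotL [0.6403 0.0242 0.086 ]
slotR [ 0.6371 -0.0539  0.086 ]
```

jog_arm([
  {"z":60},
  {"x":20,"y":60,"z":80,"twist":-2},
  {"x":40,"y":120,"z":90,"twist":-4},
  {"x":60,"y":180,"z":90,"twist":-6},
  {"x":80,"y":240,"z":90,"twist":-8},
  {"x":100,"y":300,"z":90,"twist":-10},
  {"x":120,"y":360,"z":90,"twist":-12},
  {"x":140,"y":420,"z":90,"twist":-14},
  {"x":160,"y":480,"z":90,"twist":-16},
  {"x":180,"y":540,"z":90,"twist":-18},
  {"x":200,"y":600,"z":90,"twist":-20},
  {"x":217,"y":650,"z":90,"twist":-21.6},
])

```text
schema error: expected keys x, y, z, twist, claw
```

```bash
python3 - <<'E'
from h import *
s=manip.sense(); f=vision.grab_frame('wrist'); cv2.imwrite('pics/w1.png',f['color']); np.set_printoptions(precision=4,suppress=True)
print(s['time'],s['tcp_pos'],s['tool_rot'],s['qpos']); print(f['T_tool_cam'],f['camera_matrix'])
for t in ['driver_grip','stand']:print([(d['pixel'],d['conf']) for d in nets.place_of('wrist',t)])
E
```

```text
1.45 [ 0.2125 -0.48    0.2193] [[ 0.9144  0.4048 -0.    ]
 [ 0.4048 -0.9144 -0.    ]
 [-0.      0.     -1.    ]] [-1.154   0.1258 -0.0396  1.4054 -0.      1.5708]
[[ 0.0001 -0.9559 -0.2938  0.0745]
 [ 1.     -0.0002  0.0009 -0.0019]
 [-0.0009 -0.2938  0.9559 -0.1554]
 [ 0.      0.      0.      1.    ]] [[293.4686   0.     253.8004]
 [  0.     293.4686 191.4049]
 [  0.       0.       1.    ]]
[]
[]
```

View pics/w1.png

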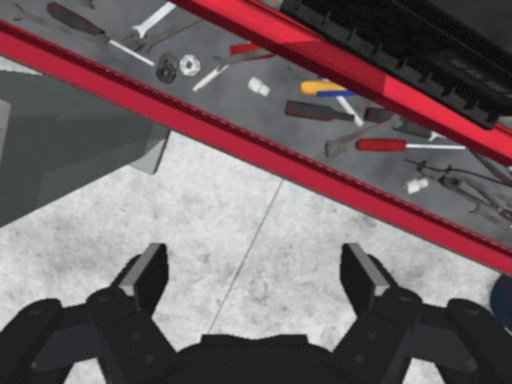

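Nothing moved, because every key is required. Before swinging in I'll check where the camshafts stand.

```bash
python3 - <<'E'
from h import *
np.set_printoptions(precision=3,suppress=True)
fs=vision.grab_frame('scene');ft=vision.grab_frame('top')
for p in [(154,236),(120,252)]: print('base',atz(fs,p,0))
# tops: two-ray
for a,b in [((128,62),(155,135)),((78,73),(130,155))]:
    o1,d1=ray(fs,a);o2,d2=ray(ft,b)
    A=np.stack([d1,-d2],1);k=np.linalg.lstsq(A,o2-o1,rcond=None)[0];print(o1+k[0]*d1,o2+k[1]*d2)
E
```

```text
base [0.635 0.272 0.   ]
base [0.605 0.367 0.   ]
[0.63  0.263 0.478] [0.63  0.266 0.478]
[0.582 0.363 0.477] [0.58  0.334 0.468]
```

jog_arm([
  {"x":0,"y":0,"z":60,"twist":0,"claw":-1},
  {"x":20,"y":60,"z":80,"twist":-2,"claw":-1},
  {"x":40,"y":120,"z":90,"twist":-4,"claw":-1},
  {"x":60,"y":180,"z":90,"twist":-6,"claw":-1},
  {"x":80,"y":240,"z":90,"twist":-8,"claw":-1},
  {"x":100,"y":300,"z":90,"twist":-10,"claw":-1},
  {"x":120,"y":360,"z":90,"twist":-12,"claw":-1},
  {"x":140,"y":420,"z":90,"twist":-14,"claw":-1},
  {"x":155,"y":480,"z":90,"twist":-16,"claw":-1},
  {"x":165,"y":530,"z":90,"twist":-18,"claw":-1},
  {"x":170,"y":580,"z":90,"twist":-20,"claw":-1},
  {"x":175,"y":620,"z":90,"twist":-21.6,"claw":-1},
])

```text
time: 3.2
tcp_pos: [0.3944, 0.0579, 0.3093]
tool_rot: [[0.994, 0.108, -0.007], [0.109, -0.993, 0.048], [-0.002, -0.049, -0.999]]
wrist_force: [0.3, -0.2, 0.9]
gripper_width: 0.999
```

```bash
python3 - <<'E'
from h import *
s=manip.sense(); f=vision.grab_frame('wrist'); cv2.imwrite('pics/w2.png',f['color']); np.set_printoptions(precision=4,suppress=True)
print(s['time'],s['tcp_pos'],s['tool_rot'],s['qpos'])
for t in ['driver_grip','stand']:print([(d['pixel'],d['conf']) for d in nets.place_of('wrist',t)])
E
```

```text
3.2 [0.3944 0.0579 0.3093] [[ 0.9941  0.1083 -0.0073]
 [ 0.1086 -0.9929  0.048 ]
 [-0.002  -0.0485 -0.9988]] [ 0.1083 -0.0938 -0.0664  1.6002  0.0485  3.1411]
[([65.7, 12.9], 0.93), ([67.2, 102.4], 0.65), ([178.3, 97.3], 0.58)]
[([147.5, 102.2], 0.72)]
```

View pics/w2.png

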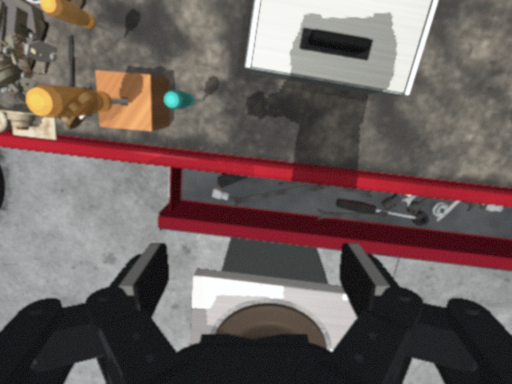

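Joint 6 hit its limit, so I'll use the half-turned grasp by rotating +180°, which also puts the camera on the robot side.

jog_arm([
  {"x":0,"y":-20,"z":0,"twist":10,"claw":-1},
  {"x":0,"y":-20,"z":0,"twist":20,"claw":-1},
  {"x":0,"y":-20,"z":0,"twist":30,"claw":-1},
  {"x":0,"y":0,"z":0,"twist":40,"claw":-1},
  {"x":0,"y":0,"z":0,"twist":50,"claw":-1},
  {"x":0,"y":0,"z":0,"twist":60,"claw":-1},
  {"x":0,"y":0,"z":0,"twist":70,"claw":-1},
  {"x":0,"y":0,"z":0,"twist":80,"claw":-1},
  {"x":0,"y":0,"z":0,"twist":90,"claw":-1},
  {"x":0,"y":0,"z":0,"twist":100,"claw":-1},
  {"x":0,"y":0,"z":0,"twist":110,"claw":-1},
  {"x":0,"y":0,"z":0,"twist":120,"claw":-1},
])

```text
time: 4.85
tcp_pos: [0.3939, 0.0561, 0.3095]
tool_rot: [[-0.593, 0.804, -0.038], [0.805, 0.592, -0.03], [-0.002, -0.048, -0.999]]
wrist_force: [-0.2, -0.8, -0.3]
gripper_width: 1.001
```

```bash
python3 - <<'E'
from h import *
s=manip.sense();np.set_printoptions(precision=4,suppress=True)
print(s['time'],s['tcp_pos'],s['tool_rot'],s['qpos'])
E
```

```text
4.85 [0.3939 0.0561 0.3095] [[-0.5929  0.8044 -0.0376]
 [ 0.8053  0.5921 -0.0302]
 [-0.002  -0.0482 -0.9988]] [ 0.1598 -0.061  -0.0363  1.6375 -0.0238  1.0965]
```

The limit left a 2.8° tilt in the commanded pose. I'll cancel it by touching the opposite wrist limit, since a vertical driver matters here.

jog_arm([
  {"x":0,"y":0,"z":0,"twist":10.6,"claw":-1},
  {"x":0,"y":0,"z":0,"twist":21.2,"claw":-1},
  {"x":0,"y":0,"z":0,"twist":31.8,"claw":-1},
  {"x":0,"y":0,"z":0,"twist":42.4,"claw":-1},
  {"x":0,"y":0,"z":0,"twist":53,"claw":-1},
  {"x":0,"y":0,"z":0,"twist":63.6,"claw":-1},
  {"x":0,"y":0,"z":0,"twist":74.2,"claw":-1},
  {"x":0,"y":0,"z":0,"twist":84.8,"claw":-1},
  {"x":0,"y":0,"z":0,"twist":95.4,"claw":-1},
  {"x":0,"y":0,"z":0,"twist":106,"claw":-1},
  {"x":0,"y":0,"z":0,"twist":116.6,"claw":-1},
  {"x":0,"y":0,"z":0,"twist":127.2,"claw":-1},
])

```text
time: 6.35
tcp_pos: [0.3938, 0.0561, 0.3096]
tool_rot: [[-0.283, -0.958, 0.047], [-0.959, 0.282, -0.012], [-0.002, -0.049, -0.999]]
wrist_force: [0.5, 0.6, -1.6]
gripper_width: 1.005
```

jog_arm([
  {"x":0,"y":0,"z":0,"twist":10.6,"claw":-1},
  {"x":0,"y":0,"z":0,"twist":21.2,"claw":-1},
  {"x":0,"y":0,"z":0,"twist":31.8,"claw":-1},
  {"x":0,"y":0,"z":0,"twist":42.4,"claw":-1},
  {"x":0,"y":0,"z":0,"twist":53,"claw":-1},
  {"x":0,"y":0,"z":0,"twist":63.6,"claw":-1},
  {"x":0,"y":0,"z":0,"twist":74.2,"claw":-1},
  {"x":0,"y":0,"z":0,"twist":84.8,"claw":-1},
  {"x":0,"y":0,"z":0,"twist":95.4,"claw":-1},
  {"x":0,"y":0,"z":0,"twist":106,"claw":-1},
  {"x":0,"y":0,"z":0,"twist":113,"claw":-1},
])

```text
time: 7.72
tcp_pos: [0.3938, 0.0573, 0.3095]
tool_rot: [[0.994, 0.108, -0.007], [0.108, -0.993, 0.046], [-0.002, -0.047, -0.999]]
wrist_force: [-0.3, -0.8, -0.3]
gripper_width: 0.999
```

```bash
python3 - <<'E'
from h import *
s=manip.sense();np.set_printoptions(precision=4,suppress=True)
print(s['time'],s['tcp_pos'],s['tool_rot'],s['qpos'])
E
```

```text
7.725 [0.3938 0.0573 0.3095] [[ 0.9941  0.1081 -0.0066]
 [ 0.1083 -0.993   0.0463]
 [-0.0016 -0.0468 -0.9989]] [ 0.1083 -0.0954 -0.0672  1.6006  0.0468 -3.1418]
```

jog_arm([
  {"x":0,"y":-20,"z":0,"twist":2,"claw":-1},
  {"x":0,"y":-40,"z":0,"twist":3,"claw":-1},
])

```text
time: 7.98
tcp_pos: [0.3893, 0.0537, 0.3095]
tool_rot: [[0.992, 0.122, -0.004], [0.122, -0.992, 0.017], [-0.002, -0.018, -1.0]]
wrist_force: [-0.2, 0.5, 0.3]
gripper_width: 1.001
```

```bash
python3 - <<'E'
from h import *
s=manip.sense();np.set_printoptions(precision=4,suppress=True)
print(s['time'],s['tcp_pos'],s['tool_rot'],s['qpos'])
E
```

```text
7.975 [0.3893 0.0537 0.3095] [[ 0.9925  0.1222 -0.004 ]
 [ 0.1223 -0.9923  0.0175]
 [-0.0019 -0.0178 -0.9998]] [ 0.1232 -0.1039 -0.0742  1.6024  0.0178 -3.141 ]
```

It's working: the tilt dropped from 0.047 to 0.018. One more nudge.

jog_arm([
  {"x":0,"y":-15,"z":0,"twist":1.5,"claw":-1},
])

```text
time: 8.1
tcp_pos: [0.3873, 0.0538, 0.3094]
tool_rot: [[0.991, 0.132, -0.003], [0.132, -0.991, 0.006], [-0.002, -0.006, -1.0]]
wrist_force: [-0.6, 0.2, -0.2]
gripper_width: 1.004
```

```bash
python3 - <<'E'
from h import *
s=manip.sense();np.set_printoptions(precision=4,suppress=True)
print(s['time'],s['tcp_pos'],s['tool_rot'],s['qpos'],s['qvel'])
E
```

```text
8.1 [0.3873 0.0538 0.3094] [[ 0.9912  0.1321 -0.0028]
 [ 0.1321 -0.9912  0.0058]
 [-0.002  -0.0061 -1.    ]] [ 0.1332 -0.1074 -0.0772  1.603   0.0061 -3.1408] [ 0.0836 -0.0253 -0.022   0.004  -0.0915  0.0017]
```

jog_arm([
  {"x":0,"y":5,"z":0,"twist":-10.5,"claw":-1},
  {"x":0,"y":10,"z":0,"twist":-21,"claw":-1},
  {"x":5,"y":15,"z":0,"twist":-31.5,"claw":-1},
  {"x":5,"y":20,"z":0,"twist":-42,"claw":-1},
  {"x":10,"y":30,"z":0,"twist":-52.5,"claw":-1},
  {"x":15,"y":40,"z":0,"twist":-63,"claw":-1},
  {"x":20,"y":50,"z":0,"twist":-73.5,"claw":-1},
  {"x":25,"y":60,"z":0,"twist":-84,"claw":-1},
  {"x":30,"y":70,"z":0,"twist":-94.5,"claw":-1},
  {"x":30,"y":80,"z":0,"twist":-105,"claw":-1},
  {"x":30,"y":90,"z":0,"twist":-115.5,"claw":-1},
  {"x":30,"y":100,"z":0,"twist":-126,"claw":-1},
])

```text
time: 9.6
tcp_pos: [0.4174, 0.1547, 0.3094]
tool_rot: [[-0.48, -0.877, 0.008], [-0.877, 0.48, -0.002], [-0.002, -0.007, -1.0]]
wrist_force: [-0.1, 0.2, 0.8]
gripper_width: 1.003
```

jog_arm([
  {"x":0,"y":10,"z":0,"twist":-10.5,"claw":-1},
  {"x":0,"y":20,"z":0,"twist":-21,"claw":-1},
  {"x":0,"y":30,"z":0,"twist":-31.5,"claw":-1},
  {"x":5,"y":45,"z":0,"twist":-42,"claw":-1},
  {"x":15,"y":60,"z":0,"twist":-52.5,"claw":-1},
  {"x":25,"y":75,"z":0,"twist":-59.3,"claw":-1},
  {"x":32,"y":90,"z":0,"twist":-59.3,"claw":-1},
])

```text
time: 10.48
tcp_pos: [0.4498, 0.245, 0.3092]
tool_rot: [[-0.999, -0.042, 0.003], [-0.042, 0.999, -0.007], [-0.002, -0.007, -1.0]]
wrist_force: [-0.3, -0.2, 0.6]
gripper_width: 1.003
```

```bash
python3 - <<'E'
from h import *
s=manip.sense(); f=vision.grab_frame('wrist'); cv2.imwrite('pics/w3.png',f['color']); np.set_printoptions(precision=4,suppress=True)
print(s['time'],s['tcp_pos'],s['tool_rot'],s['qpos'],s['qvel'])
for t in ['driver_grip','stand']:
  for d in nets.place_of('wrist',t):
    print(t,d['pixel'],d['conf'],atz(f,d['pixel'],.187 if t!='stand' else 0,s))
  for d in nets.cut_out('wrist',t)[:3]:
    r=cv2.minAreaRect(cv2.findNonZero(d['mask'].astype(np.uint8)));print(d['conf'],d['extent'],r)
E
```

```text
10.475 [0.4498 0.245  0.3092] [[-0.9991 -0.0419  0.0026]
 [-0.0419  0.9991 -0.0073]
 [-0.0023 -0.0074 -1.    ]] [ 0.5033  0.1209  0.1525  1.6036 -0.0077  0.4614] [0.1564 0.2054 0.235  0.0324 0.0022 0.1174]
driver_grip [178.3, 171.7] 0.65 [0.4427 0.1717 0.187 ]
driver_grip [278.0, 239.9] 0.58 [0.5113 0.2733 0.187 ]
driver_grip [255.3, 181.9] 0.56 [0.4496 0.2469 0.187 ]
0.97 [169.1, 152.6, 201.4, 184.9] ((185.75001525878906, 168.75), (14.849242210388184, 39.59797668457031), 45.0)
0.92 [271.9, 204.3, 287.5, 251.7] ((279.0, 227.0), (46.0, 14.0), 90.0)
0.76 [239.4, 155.2, 271.7, 203.0] ((254.5, 179.5), (47.0, 29.0), 90.0)
stand [255.6, 151.0] 0.73 [0.4504 0.2468 0.    ]
0.98 [227.5, 128.4, 283.3, 182.9] ((254.6486358642578, 155.40606689453125), (52.423423767089844, 56.373477935791016), 1.3971810340881348)
```

View pics/w3.png

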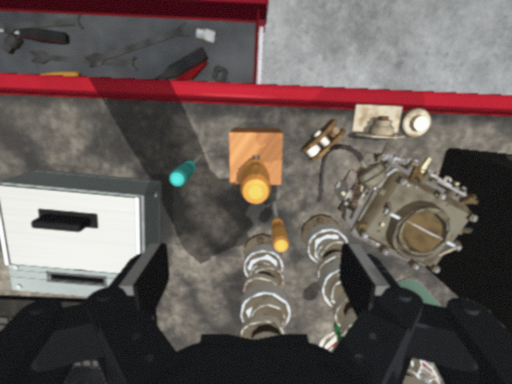

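The big driver is directly below, at wrist (255,180). The stand agrees at (0.450, 0.247). Descend and grip.

jog_arm([
  {"x":-1,"y":0,"z":-45,"twist":0,"claw":-1},
  {"x":-1,"y":1,"z":-90,"twist":0,"claw":-1},
  {"x":-1,"y":1,"z":-130,"twist":0,"claw":-1},
  {"x":-1,"y":1,"z":-130,"twist":0,"claw":1},
  {"x":-1,"y":1,"z":-130,"twist":0,"claw":1},
  {"x":-1,"y":1,"z":-130,"twist":0,"claw":1},
  {"x":-1,"y":1,"z":-130,"twist":0,"claw":1},
  {"x":-1,"y":1,"z":-130,"twist":0,"claw":1},
])

```text
time: 11.72
tcp_pos: [0.4497, 0.2459, 0.1815]
tool_rot: [[-0.999, -0.04, 0.006], [-0.04, 0.999, -0.005], [-0.006, -0.005, -1.0]]
wrist_force: [0.2, -0.5, 6.1]
gripper_width: 0.325
```

```bash
python3 - <<'E'
from h import *
s=manip.sense(); f=vision.grab_frame('scene'); cv2.imwrite('pics/s4.png',cv2.resize(f['color'][130:330,80:340],None,fx=3,fy=3)); np.set_printoptions(precision=4,suppress=True)
print(s['time'],s['tcp_pos'],s['tool_rot'],s['gripper_width'],s['wrist_force'],s['torque'])
E
```

```text
11.725 [0.4497 0.2459 0.1815] [[-0.9992 -0.0404  0.0061]
 [-0.0404  0.9992 -0.0052]
 [-0.0059 -0.0054 -1.    ]] 0.3245544374082021 [ 0.1722 -0.5069  6.1451] [-0.1244  0.1139 -0.061 ]
```

View pics/s4.png

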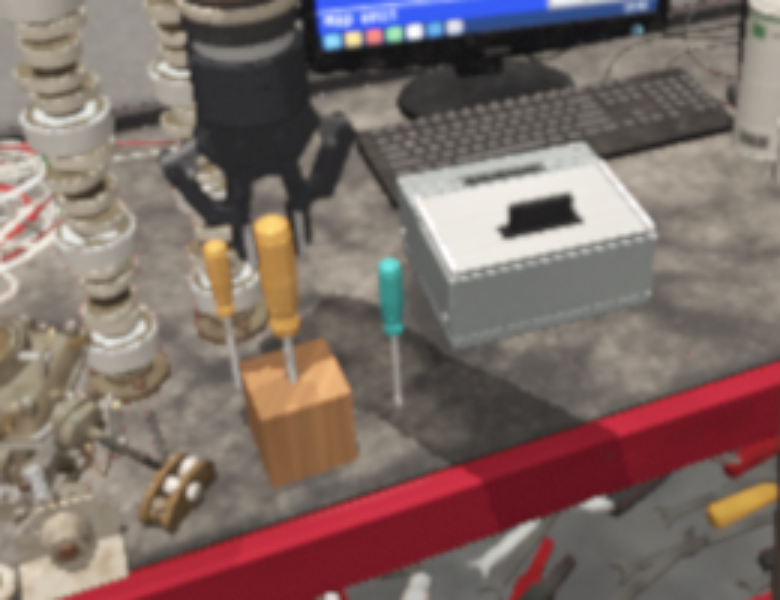

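```bash
python3 - <<'E'
from h import *
s=manip.sense(); f=vision.grab_frame('scene'); np.set_printoptions(precision=4,suppress=True)
p=s['tcp_pos'];R=s['tool_rot']
a=cv2.resize(f['color'][130:330,80:340],None,fx=3,fy=3)
for q in [p,p-R[:,2]*.04,p+R[:,1]*.02,p-R[:,1]*.02,p+R[:,2]*.011]:
    u=(proj(f,q)-[80,130])*3;print(u);cv2.circle(a,tuple(int(v) for v in u),4,(0,0,255),-1)
cv2.imwrite('pics/s5.png',a[150:400,150:450])
cv2.imwrite('pics/w5.png',vision.grab_frame('wrist')['color'])
E
```

```text
[275.5381 268.6993]
[269.1928 224.3319]
[248.4331 276.0807]
[302.1378 261.4556]
[277.2235 280.4842]
```

View pics/s5.png

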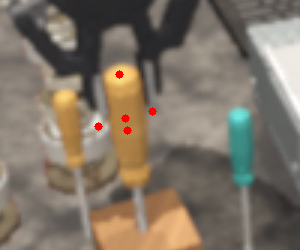

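View pics/w5.png

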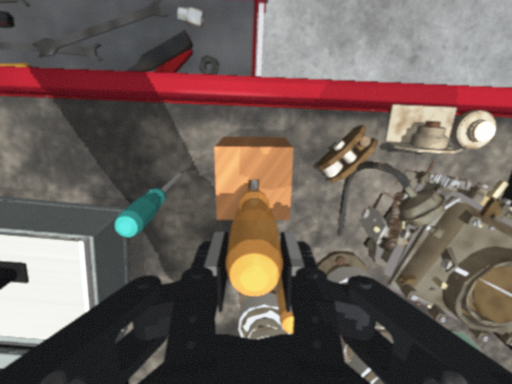

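Gripped: the opening is 27.6 mm, matching the handle. Lift straight out, and refine the slot position from picture w3 meanwhile.

jog_arm([
  {"x":0,"y":0,"z":25,"twist":0,"claw":1},
  {"x":0,"y":0,"z":60,"twist":0,"claw":1},
  {"x":0,"y":0,"z":90,"twist":0,"claw":1},
  {"x":0,"y":0,"z":120,"twist":0,"claw":1},
  {"x":0,"y":0,"z":130,"twist":0,"claw":1},
])

```text
time: 12.5
tcp_pos: [0.4492, 0.2457, 0.3115]
tool_rot: [[-0.999, -0.04, 0.006], [-0.04, 0.999, -0.005], [-0.005, -0.006, -1.0]]
wrist_force: [0.5, 0.5, -1.8]
gripper_width: 0.319
```

```bash
python3 - <<'E'
from h import *
a=cv2.imread('pics/w3.png')
cv2.imwrite('pics/w3c.png',cv2.resize(a[160:300,0:180],None,fx=4,fy=4,interpolation=2))
f=vision.grab_frame('scene'); cv2.imwrite('pics/s6.png',cv2.resize(f['color'][100:300,80:340],None,fx=3,fy=3))
s=manip.sense();print(s['time'],s['tcp_pos'],s['gripper_width'],s['wrist_force'],s['torque'])
E
```

```text
12.55 [0.44917596 0.24572236 0.31156307] 0.3260974600123708 [ 0.40248907  0.22031104 -0.95227663] [-0.00081972  0.05632075 -0.0102458 ]
```

View pics/w3c.png

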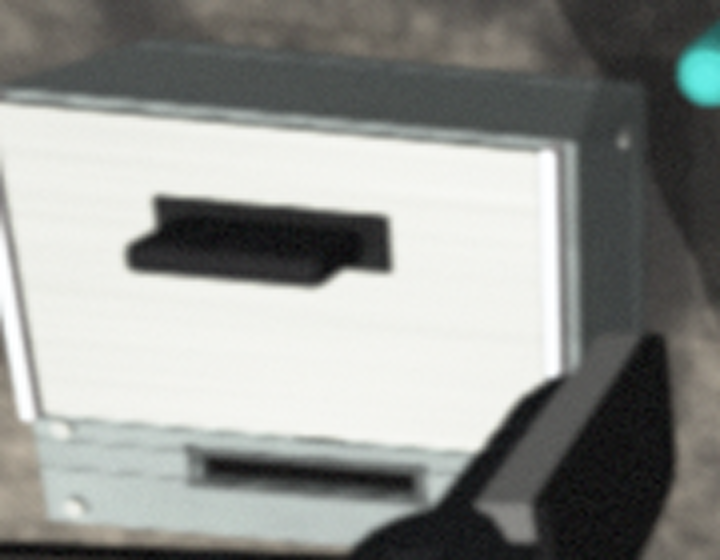

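View pics/s6.png

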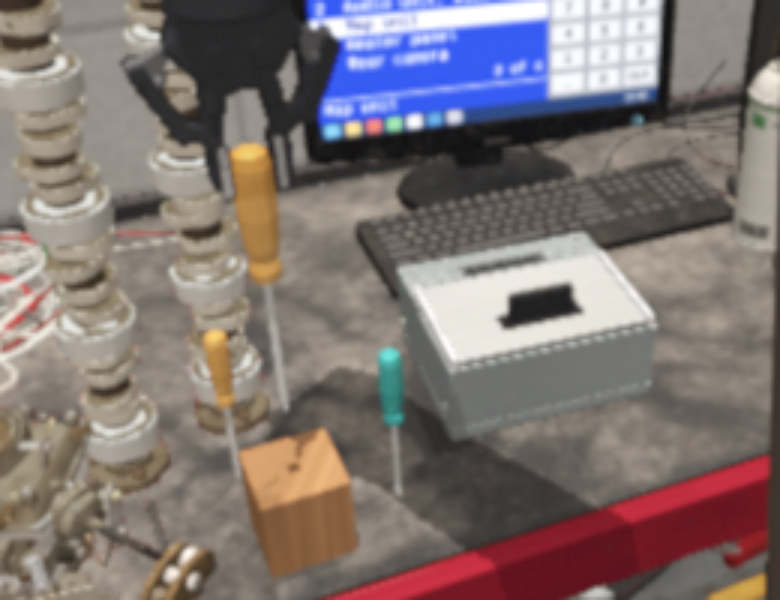

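The driver hangs upright from the gripper, tip at scene crop (284,408), clear of the stand. The slot is sharp in w3c, centre ≈(307,476).

```bash
python3 - <<'E'
from h import *
np.set_printoptions(precision=4,suppress=True)
f=vision.grab_frame('wrist')
R=np.array([[-0.9991,-0.0419,0.0026],[-0.0419,0.9991,-0.0073],[-0.0023,-0.0074,-1.]])
s=dict(tcp_pos=np.array([.4498,.245,.3092]),tool_rot=R)
c=lambda u,v:((u+.5)/4-.5,(v+.5)/4-.5+160)
for n,p,z in [('slot TR',c(188,450),.086),('slot TL',c(427,470),.086),('slot BL',c(422,500),.086),('slot BR',c(192,486),.086),('ctr',c(307,476),.086),('hgrip',c(232,250),.12),('case',c(570,143),.086),('case',c(0,92),.086)]: print(n,atz(f,p,z,s))
fs=vision.grab_frame('scene');ft=vision.grab_frame('top')
S=manip.sense();print(S['tcp_pos'])
R=S['tool_rot'];tip=S['tcp_pos']+R[:,2]*.1765;print('exp tip',tip,proj(fs,tip),'meas',(284/3+80-.33,408/3+100-.33), atz(fs,(284/3+79.67,408/3+99.67),tip[2]))
cv2.imwrite('pics/t7.png',cv2.resize(ft['color'][130:230,140:300],None,fx=5,fy=5,interpolation=2))
cv2.imwrite('pics/s7.png',cv2.resize(fs['color'][160:240,200:310],None,fx=7,fy=7,interpolation=2))
cv2.imwrite('pics/w7.png',f['color'])
E
```

```text
slot TR [ 0.6303 -0.0561  0.086 ]
slot TL [0.6347 0.0321 0.086 ]
slot BL [0.6478 0.0288 0.086 ]
slot BR [ 0.6458 -0.0572  0.086 ]
ctr [ 0.6394 -0.0132  0.086 ]
hgrip [ 0.5326 -0.0026  0.12  ]
case [0.5033 0.0948 0.086 ]
case [ 0.4938 -0.0964  0.086 ]
[0.4485 0.2453 0.3083]
exp tip [0.4487 0.244  0.1318] [175.1778 236.9984] meas (174.33666666666667, 235.67) [0.4541 0.2446 0.1318]
```

View pics/t7.png

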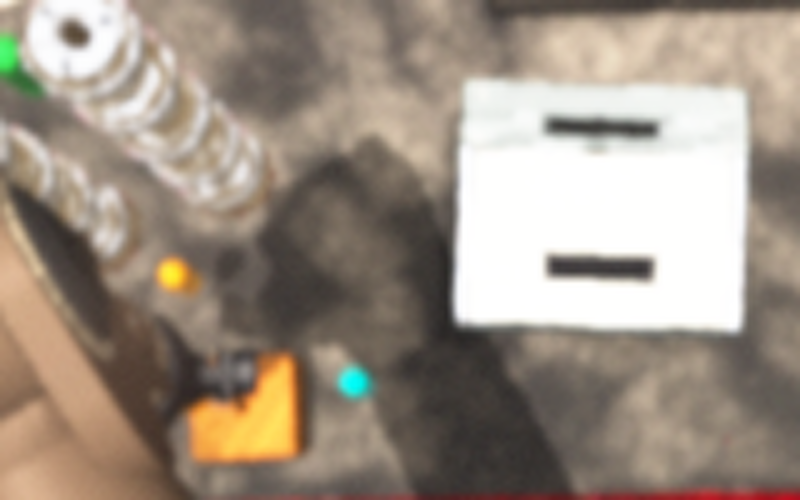

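View pics/s7.png

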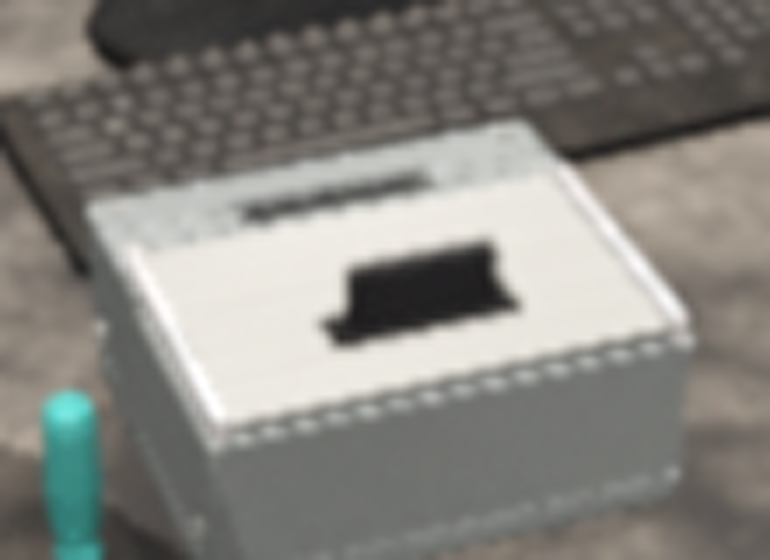

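View pics/w7.png

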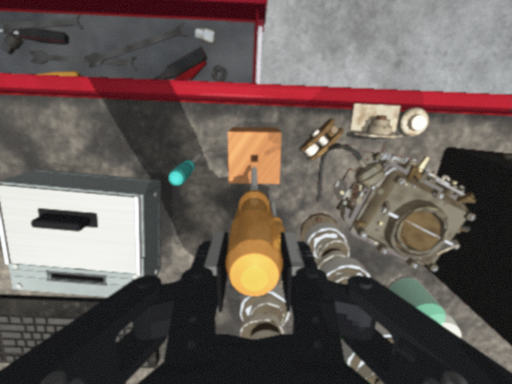

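jog_arm([
  {"x":10,"y":-20,"z":20,"twist":0,"claw":1},
  {"x":35,"y":-55,"z":30,"twist":-1,"claw":1},
  {"x":65,"y":-90,"z":30,"twist":-2,"claw":1},
  {"x":95,"y":-125,"z":30,"twist":-3,"claw":1},
  {"x":125,"y":-160,"z":25,"twist":-4,"claw":1},
  {"x":155,"y":-195,"z":10,"twist":-5,"claw":1},
  {"x":180,"y":-220,"z":0,"twist":-5,"claw":1},
  {"x":190,"y":-229,"z":-10,"twist":-5,"claw":1},
  {"x":190,"y":-229,"z":-18,"twist":-5,"claw":1},
  {"x":190,"y":-229,"z":-20,"twist":-5,"claw":1},
])

```text
time: 13.95
tcp_pos: [0.6376, 0.0173, 0.2887]
tool_rot: [[-0.999, 0.046, 0.001], [0.046, 0.999, -0.007], [-0.001, -0.007, -1.0]]
wrist_force: [-0.4, 0.9, -0.8]
gripper_width: 0.317
```

```bash
python3 - <<'E'
from h import *
np.set_printoptions(precision=4,suppress=True)
S=manip.sense();fs=vision.grab_frame('scene');fw=vision.grab_frame('wrist')
R=S['tool_rot'];tip=S['tcp_pos']+R[:,2]*.1765;print(S['time'],S['tcp_pos'],R,S['qpos'],S['wrist_force'],'exp tip',tip,proj(fs,tip),proj(fw,tip,S))
print(nets.place_of('scene','driver_tip')[:2],nets.place_of('wrist','driver_tip')[:2])
cv2.imwrite('pics/s8.png',cv2.resize(fs['color'][130:230,200:310],None,fx=6,fy=6,interpolation=2))
cv2.imwrite('pics/w8.png',fw['color'])
E
```

```text
13.95 [0.6376 0.0173 0.2887] [[-0.9989  0.0459  0.0006]
 [ 0.0459  0.9989 -0.0069]
 [-0.0009 -0.0068 -1.    ]] [ 0.0304  0.3691  0.426   1.6273 -0.0069  0.0764] [-0.3985  0.857  -0.8054] exp tip [0.6377 0.0161 0.1122] [237.7938 182.9476] [252.7052 169.8922]
[{'pixel': [158.2, 259.4], 'conf': 0.71}, {'pixel': [210.7, 266.1], 'conf': 0.66}] [{'pixel': [439.6, 71.4], 'conf': 0.58}, {'pixel': [354.7, 15.4], 'conf': 0.56}]
```

View pics/s8.png

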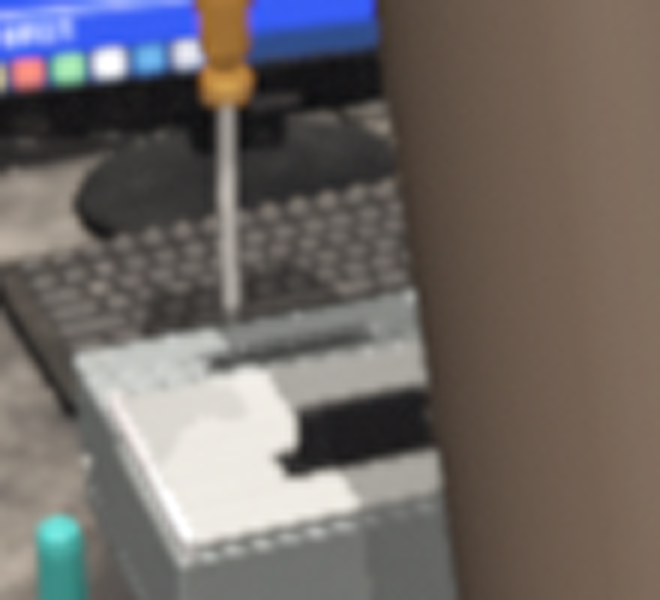

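View pics/w8.png

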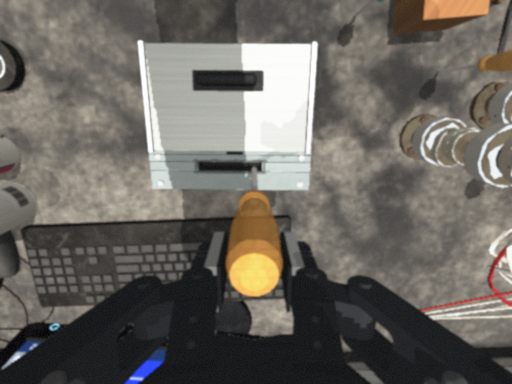

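```bash
python3 - <<'E'
import cv2
a=cv2.imread('pics/w8.png');cv2.imwrite('pics/w8c.png',cv2.resize(a[140:220,180:280],None,fx=8,fy=8,interpolation=2)[:600])
E
```

```text
(no output)
```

View pics/w8c.png

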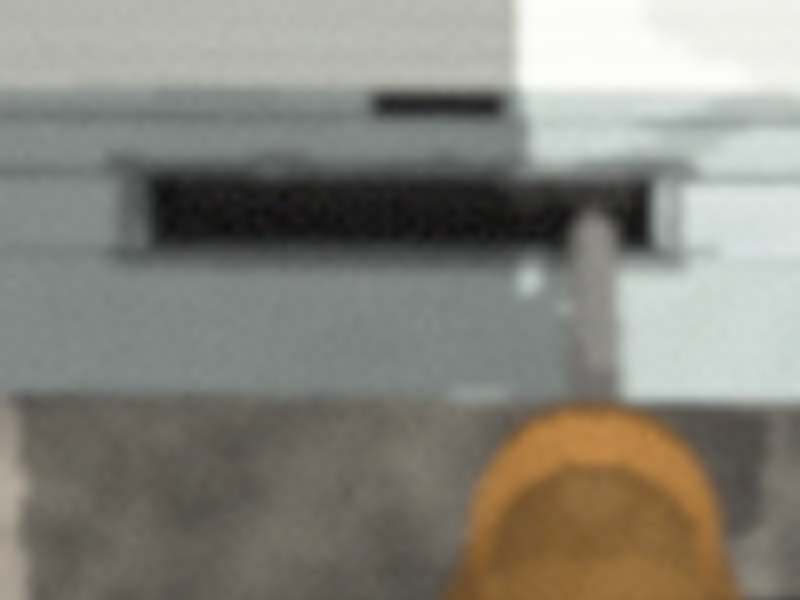

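```bash
python3 - <<'E'
from h import *
np.set_printoptions(precision=4,suppress=True)
S=manip.sense();fw=vision.grab_frame('wrist');fs=vision.grab_frame('scene')
c=lambda u,v:((u+.5)/8-.5+180,(v+.5)/8-.5+140)
print(S['tcp_pos'])
for n,p,z in [('ctr',c(402,212),.086),('L',c(683,212),.086),('R',c(120,212),.086),('B',c(402,254),.086),('T',c(402,170),.086),('tip',c(593,214),.1122),('tip',c(593,214),.107),('barL',c(652,212),.051),('barR',c(150,212),.051)]: print(n,atz(fw,p,z,S))
o1,d1=ray(fw,c(593,214),S);o2,d2=ray(fs,(232.5/6+199.5,312.5/6+129.5))
k=np.linalg.lstsq(np.stack([d1,-d2],1),o2-o1,rcond=None)[0];print(o1+k[0]*d1,o2+k[1]*d2)
E
```

```text
[0.6381 0.0173 0.2903]
ctr [ 0.6391 -0.013   0.086 ]
L [0.641  0.0309 0.086 ]
R [ 0.6371 -0.0571  0.086 ]
B [ 0.6458 -0.0134  0.086 ]
T [ 0.6324 -0.0125  0.086 ]
tip [0.6349 0.0173 0.1122]
tip [0.636  0.0172 0.107 ]
barL [0.6485 0.0263 0.051 ]
barR [ 0.6447 -0.0597  0.051 ]
[0.6332 0.0175 0.1199] [0.6328 0.0165 0.1198]
```

jog_arm([
  {"x":4,"y":-1,"z":-8,"twist":0,"claw":1},
  {"x":4,"y":-1,"z":-12,"twist":0,"claw":1},
  {"x":4,"y":-1,"z":-12,"twist":0,"claw":1},
])

```text
time: 14.62
tcp_pos: [0.6423, 0.0153, 0.2765]
tool_rot: [[-0.999, 0.047, 0.001], [0.047, 0.999, -0.007], [-0.001, -0.007, -1.0]]
wrist_force: [-0.4, -0.3, -1.7]
gripper_width: 0.322
```

```bash
python3 - <<'E'
from h import *
np.set_printoptions(precision=4,suppress=True)
S=manip.sense();fw=vision.grab_frame('wrist');fs=vision.grab_frame('scene')
print(S['time'],S['tcp_pos'],S['wrist_force'])
T=S['tcp_pos']+S['tool_rot'][:,2]*.1765
print(proj(fw,T,S))
a=cv2.resize(fw['color'][140:220,180:280],None,fx=8,fy=8,interpolation=2)[:500]
for P in [(.6382,-.013),(.6392,.008),(.6405,.0168)]:
    pass
b=cv2.resize(fs['color'][140:200,200:280],None,fx=8,fy=8,interpolation=2)
cv2.imwrite('pics/w9.png',a);cv2.imwrite('pics/s9.png',b)
E
```

```text
14.625 [0.6423 0.0153 0.2765] [-0.3589 -0.3036 -1.7126]
[252.7068 169.8944]
```

View pics/w9.png

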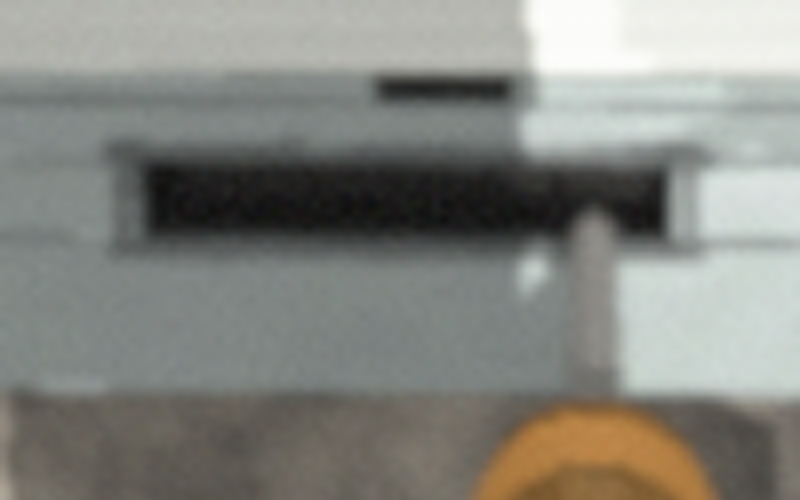

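View pics/s9.png

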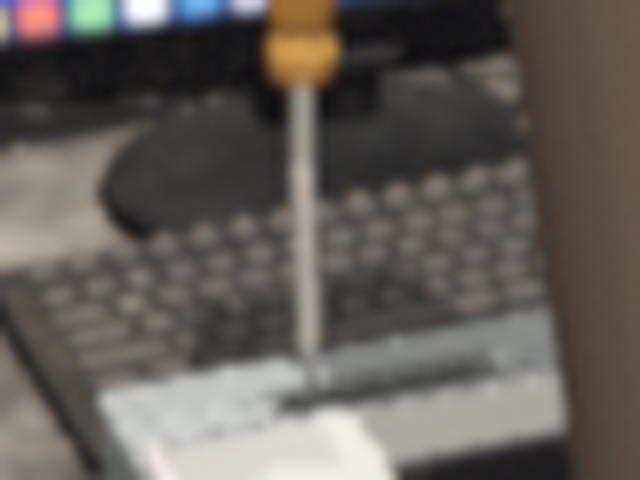

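After descent the slot's row should line up with the tip (≈212). Lower into the slot.

jog_arm([
  {"x":0,"y":0,"z":-8,"twist":0,"claw":1},
  {"x":0,"y":0,"z":-16,"twist":0,"claw":1},
  {"x":0,"y":0,"z":-24,"twist":0,"claw":1},
  {"x":0,"y":0,"z":-24,"twist":0,"claw":1},
])

```text
time: 15.22
tcp_pos: [0.6421, 0.0154, 0.2522]
tool_rot: [[-0.999, 0.047, 0.0], [0.047, 0.999, -0.007], [-0.0, -0.007, -1.0]]
wrist_force: [0.2, 0.2, -1.2]
gripper_width: 0.323
```

```bash
python3 - <<'E'
from h import *
np.set_printoptions(precision=4,suppress=True)
S=manip.sense();fw=vision.grab_frame('wrist');S2=manip.sense()
print(S['time'],S['tcp_pos'],S['wrist_force'],S2['wrist_force'],S['torque'])
cv2.imwrite('pics/w10.png',cv2.resize(fw['color'][130:220,180:280],None,fx=8,fy=8,interpolation=2)[:600])
E
```

```text
15.225 [0.6421 0.0154 0.2522] [ 0.1871  0.2148 -1.172 ] [-0.4667  0.1203 -1.2233] [-0.0193 -0.0098 -0.0657]
```

View pics/w10.png

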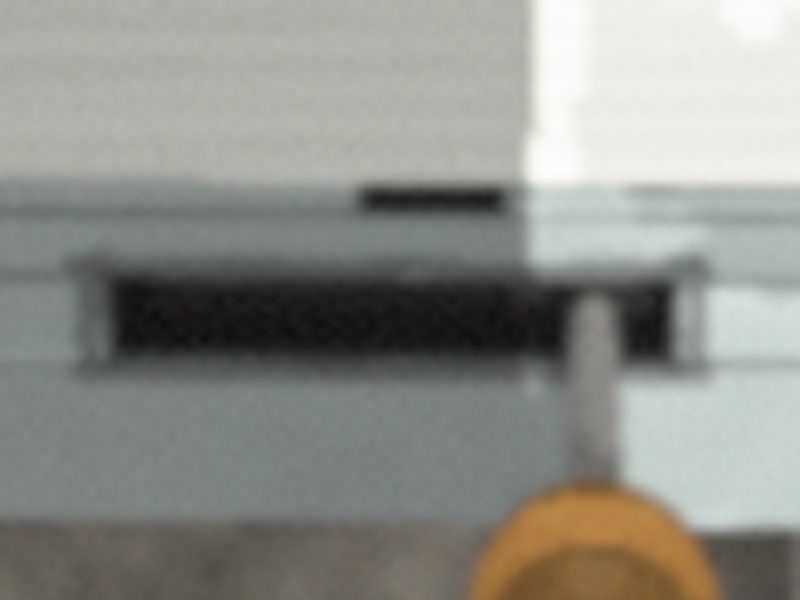

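Tip is inside the slot with no contact, slightly forward. Nudge +1.5 mm in x and go down to just above the bar.

jog_arm([
  {"x":1.5,"y":0,"z":-8,"twist":0,"claw":1},
  {"x":1.5,"y":0,"z":-16,"twist":0,"claw":1},
  {"x":1.5,"y":0,"z":-22,"twist":0,"claw":1},
  {"x":1.5,"y":0,"z":-22,"twist":0,"claw":1},
])

```text
time: 15.78
tcp_pos: [0.6437, 0.0154, 0.2305]
tool_rot: [[-0.999, 0.047, 0.001], [0.047, 0.999, -0.007], [-0.001, -0.007, -1.0]]
wrist_force: [-0.3, -0.0, -1.7]
gripper_width: 0.327
```

```bash
cat > st.py <<'E'
from h import *
np.set_printoptions(precision=4,suppress=True)
S=manip.sense();F=[S['wrist_force']];print(S['time'],S['tcp_pos'],F[0],S['torque'],S['gripper_width'],S['tool_rot'][:,2])
E
python3 st.py
```

```text
15.775 [0.6437 0.0154 0.2305] [-0.3023 -0.0456 -1.7365] [-0.0638  0.0243 -0.01  ] 0.32685093412514676 [ 0.0007 -0.0072 -1.    ]
```

jog_arm([
  {"x":0,"y":0,"z":-3,"twist":0,"claw":1},
  {"x":0,"y":0,"z":-5,"twist":0,"claw":1},
  {"x":0,"y":0,"z":-5,"twist":0,"claw":1},
])

```text
time: 16.15
tcp_pos: [0.6442, 0.0154, 0.2266]
tool_rot: [[-0.999, 0.047, 0.003], [0.047, 0.999, -0.007], [-0.003, -0.007, -1.0]]
wrist_force: [0.4, -0.5, 1.3]
gripper_width: 0.33
```

Contact with the bar is about 2.4 N. Press slightly more and sweep right.

jog_arm([
  {"x":0,"y":0,"z":-1.5,"twist":0,"claw":1},
  {"x":-0.1,"y":-2,"z":-1.5,"twist":0,"claw":1},
  {"x":-0.2,"y":-4,"z":-1.5,"twist":0,"claw":1},
  {"x":-0.3,"y":-6,"z":-1.5,"twist":0,"claw":1},
])

```text
time: 16.65
tcp_pos: [0.6438, 0.0094, 0.2249]
tool_rot: [[-0.999, 0.047, 0.002], [0.047, 0.999, -0.007], [-0.002, -0.007, -1.0]]
wrist_force: [0.6, 2.2, 1.4]
gripper_width: 0.323
```

jog_arm([
  {"x":-0.1,"y":-2,"z":0,"twist":0,"claw":1},
  {"x":-0.2,"y":-4,"z":0,"twist":0,"claw":1},
])

```text
time: 16.9
tcp_pos: [0.6434, 0.0047, 0.2245]
tool_rot: [[-0.999, 0.047, 0.001], [0.047, 0.999, -0.008], [-0.002, -0.008, -1.0]]
wrist_force: [0.1, -0.5, -0.6]
gripper_width: 0.325
```

jog_arm([
  {"x":-0.1,"y":-2,"z":0,"twist":0,"claw":1},
  {"x":-0.2,"y":-4,"z":0,"twist":0,"claw":1},
])

```text
time: 17.15
tcp_pos: [0.6432, 0.0018, 0.2244]
tool_rot: [[-0.999, 0.047, 0.001], [0.047, 0.999, -0.006], [-0.001, -0.006, -1.0]]
wrist_force: [-0.1, 3.0, -2.1]
gripper_width: 0.322
```

z-force fell to zero and side force rose to 3 N, so the blade is caught in the hole. Back off 1.5 mm and push home.

jog_arm([
  {"x":0.1,"y":1.5,"z":-2,"twist":0,"claw":1},
  {"x":0.1,"y":1.5,"z":-8,"twist":0,"claw":1},
  {"x":0.1,"y":1.5,"z":-14,"twist":0,"claw":1},
])

```text
time: 17.52
tcp_pos: [0.6434, 0.0028, 0.2103]
tool_rot: [[-0.999, 0.047, 0.002], [0.047, 0.999, -0.008], [-0.002, -0.008, -1.0]]
wrist_force: [-0.1, 0.1, -0.8]
gripper_width: 0.321
```

jog_arm([
  {"x":0,"y":0,"z":-6,"twist":0,"claw":1},
  {"x":0,"y":0,"z":-12,"twist":0,"claw":1},
  {"x":0,"y":0,"z":-15,"twist":0,"claw":1},
])

```text
time: 17.9
tcp_pos: [0.6433, 0.0027, 0.1951]
tool_rot: [[-0.999, 0.047, 0.001], [0.047, 0.999, -0.007], [-0.002, -0.007, -1.0]]
wrist_force: [-0.1, 0.2, -1.8]
gripper_width: 0.324
```

jog_arm([
  {"x":0,"y":0,"z":-2.5,"twist":0,"claw":1},
  {"x":0,"y":0,"z":-5,"twist":0,"claw":1},
  {"x":0,"y":0,"z":-5,"twist":0,"claw":1},
])

```text
time: 18.27
tcp_pos: [0.6437, 0.0028, 0.1917]
tool_rot: [[-0.999, 0.047, 0.003], [0.047, 0.999, -0.007], [-0.004, -0.007, -1.0]]
wrist_force: [-1.3, 0.2, 2.2]
gripper_width: 0.323
```

Floor touched, TCP 0.1917. Lift 1 mm and slide right.

jog_arm([
  {"x":-0.2,"y":-3,"z":1.5,"twist":0,"claw":1},
  {"x":-0.4,"y":-8,"z":1.5,"twist":0,"claw":1},
  {"x":-0.6,"y":-13,"z":1.5,"twist":0,"claw":1},
  {"x":-0.8,"y":-18,"z":1.5,"twist":0,"claw":1},
  {"x":-1.1,"y":-23,"z":1.5,"twist":0,"claw":1},
  {"x":-1.3,"y":-28,"z":1.5,"twist":0,"claw":1},
  {"x":-1.5,"y":-33,"z":1.5,"twist":0,"claw":1},
  {"x":-1.8,"y":-38,"z":1.5,"twist":0,"claw":1},
  {"x":-2,"y":-42,"z":1.5,"twist":0,"claw":1},
  {"x":-2,"y":-42,"z":1.5,"twist":0,"claw":1},
])

```text
time: 19.52
tcp_pos: [0.6413, -0.0398, 0.1922]
tool_rot: [[-0.999, 0.047, 0.002], [0.047, 0.999, -0.008], [-0.002, -0.008, -1.0]]
wrist_force: [-0.4, 1.3, -2.8]
gripper_width: 0.325
```

```bash
python3 st.py
```

```text
19.525 [ 0.6413 -0.0398  0.1922] [-0.4481  1.3031 -2.775 ] [ 0.8628  0.0109 -0.0898] 0.32536407107151993 [ 0.0015 -0.008  -1.    ]
```

jog_arm([
  {"x":-0.1,"y":-2,"z":0,"twist":0,"claw":1},
  {"x":-0.2,"y":-4,"z":0,"twist":0,"claw":1},
  {"x":-0.2,"y":-4,"z":0,"twist":0,"claw":1},
])

```text
time: 19.9
tcp_pos: [0.6412, -0.0433, 0.1922]
tool_rot: [[-0.999, 0.047, 0.002], [0.047, 0.999, -0.007], [-0.002, -0.007, -1.0]]
wrist_force: [0.3, 3.2, -3.0]
gripper_width: 0.327
```

```bash
python3 st.py
```

```text
19.9 [ 0.6412 -0.0433  0.1922] [ 0.3431  3.2497 -3.0225] [1.186  0.075  0.0403] 0.326913621806594 [ 0.0017 -0.0073 -1.    ]
```

jog_arm([
  {"x":-0.1,"y":-2,"z":0,"twist":0,"claw":1},
  {"x":-0.2,"y":-4,"z":0,"twist":0,"claw":1},
  {"x":-0.2,"y":-4,"z":0,"twist":0,"claw":1},
])

```text
time: 20.27
tcp_pos: [0.6411, -0.0466, 0.1923]
tool_rot: [[-0.999, 0.047, 0.002], [0.047, 0.999, -0.006], [-0.002, -0.005, -1.0]]
wrist_force: [0.2, 5.4, -3.3]
gripper_width: 0.32
```

```bash
python3 st.py
```

```text
20.275 [ 0.6411 -0.0466  0.1923] [ 0.1741  5.4096 -3.3123] [ 1.9301  0.0442 -0.0104] 0.3200801352156483 [ 0.0019 -0.0055 -1.    ]
```

jog_arm([
  {"x":-0.1,"y":-2,"z":0,"twist":0,"claw":1},
  {"x":-0.2,"y":-4,"z":0,"twist":0,"claw":1},
  {"x":-0.2,"y":-4,"z":0,"twist":0,"claw":1},
])

```text
time: 20.65
tcp_pos: [0.641, -0.0485, 0.1923]
tool_rot: [[-0.999, 0.046, 0.002], [0.046, 0.999, -0.001], [-0.002, -0.001, -1.0]]
wrist_force: [-0.5, 10.7, -2.5]
gripper_width: 0.321
```

```bash
python3 - <<'E'
exec(open('st.py').read())
fw=vision.grab_frame('wrist');fs=vision.grab_frame('scene')
cv2.imwrite('pics/w11.png',fw['color']);cv2.imwrite('pics/s11.png',fs['color'])
E
```

```text
20.65 [ 0.641  -0.0485  0.1923] [-0.4681 10.736  -2.535 ] [ 3.8277 -0.095  -0.0204] 0.32051729113323735 [ 0.0023 -0.0007 -1.    ]
```

View pics/w11.png

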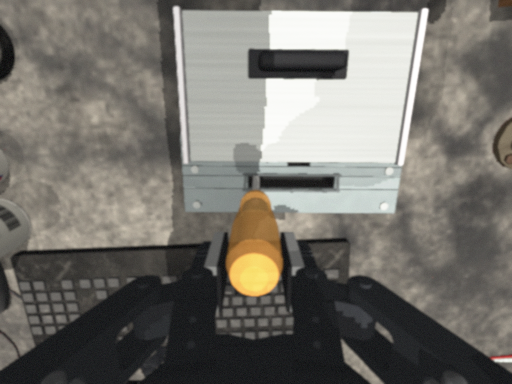

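The bar is against its stop (10.7 N side force). Relax the side load, settle the tip on the floor.

jog_arm([
  {"x":0.2,"y":4,"z":0,"twist":0,"claw":1},
  {"x":0.3,"y":6.5,"z":0,"twist":0,"claw":1},
  {"x":0.3,"y":6.5,"z":-1,"twist":0,"claw":1},
  {"x":0.3,"y":6.5,"z":-1,"twist":0,"claw":1},
])

```text
time: 21.25
tcp_pos: [0.6414, -0.0453, 0.1917]
tool_rot: [[-0.999, 0.047, 0.003], [0.047, 0.999, -0.008], [-0.003, -0.008, -1.0]]
wrist_force: [0.4, 0.7, -0.2]
gripper_width: 0.32
```

```bash
python3 st.py
```

```text
21.25 [ 0.6414 -0.0453  0.1917] [ 0.379   0.6937 -0.2136] [ 0.3371 -0.0666 -0.029 ] 0.3198677034646355 [ 0.0029 -0.0083 -1.    ]
```

jog_arm([
  {"x":0,"y":0,"z":0,"twist":0,"claw":0},
  {"x":0,"y":0,"z":0,"twist":0,"claw":0},
  {"x":0,"y":0,"z":0,"twist":0,"claw":-1},
  {"x":0,"y":0,"z":0,"twist":0,"claw":-1},
  {"x":0,"y":0,"z":0,"twist":0,"claw":-1},
])

```text
time: 21.88
tcp_pos: [0.6412, -0.0447, 0.1913]
tool_rot: [[-0.999, 0.047, 0.002], [0.047, 0.999, -0.007], [-0.002, -0.007, -1.0]]
wrist_force: [0.3, -0.3, 0.6]
gripper_width: 0.997
```

```bash
python3 - <<'E'
exec(open('st.py').read())
fw=vision.grab_frame('wrist');fs=vision.grab_frame('scene')
a=np.hstack([fw['color'],fs['color']]);cv2.imwrite('pics/w12.png',cv2.resize(a,(800,300)))
E
```

```text
21.875 [ 0.6412 -0.0447  0.1913] [ 0.2586 -0.3165  0.5874] [0.0705 0.0501 0.031 ] 0.996673575880079 [ 0.0019 -0.0072 -1.    ]
```

View pics/w12.png

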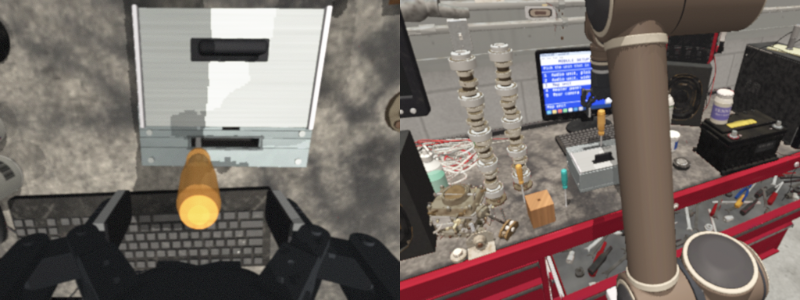

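The driver is standing upright by itself in the slot's right end. Rise, then back off and turn for the hatch grip.

jog_arm([
  {"x":0,"y":0,"z":30,"twist":0,"claw":-1},
  {"x":0,"y":0,"z":65,"twist":0,"claw":-1},
  {"x":0,"y":0,"z":95,"twist":0,"claw":-1},
  {"x":-15,"y":5,"z":105,"twist":-8,"claw":-1},
  {"x":-35,"y":12,"z":105,"twist":-18,"claw":-1},
  {"x":-55,"y":20,"z":105,"twist":-28,"claw":-1},
  {"x":-75,"y":28,"z":105,"twist":-38,"claw":-1},
  {"x":-90,"y":34,"z":105,"twist":-48,"claw":-1},
  {"x":-105,"y":40,"z":105,"twist":-58,"claw":-1},
  {"x":-105,"y":40,"z":105,"twist":-68,"claw":-1},
  {"x":-105,"y":40,"z":105,"twist":-78,"claw":-1},
  {"x":-105,"y":40,"z":105,"twist":-88,"claw":-1},
])

```text
time: 23.48
tcp_pos: [0.5361, -0.0046, 0.2965]
tool_rot: [[0.018, 1.0, -0.007], [1.0, -0.018, -0.002], [-0.002, -0.007, -1.0]]
wrist_force: [-0.1, 0.0, -0.1]
gripper_width: 0.999
```

```bash
python3 - <<'E'
exec(open('st.py').read())
print(S['tool_rot'],S['qpos'])
fw=vision.grab_frame('wrist');cv2.imwrite('pics/w13.png',fw['color'])
for d in nets.place_of('wrist','hatch_grip')[:2]: print(d['pixel'],d['conf'],atz(fw,d['pixel'],.106,S))
E
```

```text
23.475 [ 0.5361 -0.0046  0.2965] [-0.1312  0.035  -0.0998] [ 0.0173  0.013  -0.0685] 0.9990013194896384 [-0.0068 -0.0022 -1.    ]
[[ 0.0177  0.9998 -0.0068]
 [ 0.9998 -0.0177 -0.0022]
 [-0.0023 -0.0068 -1.    ]] [-0.0073  0.1678  0.1789  1.5887 -0.0023  1.5812]
[261.2, 171.3] 0.89 [ 0.5426 -0.0099  0.106 ]
```

View pics/w13.png

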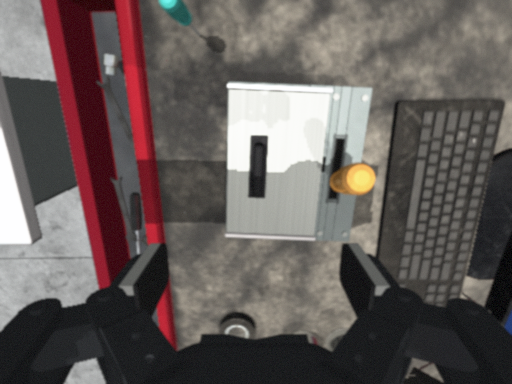

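The grip is at wrist (259,165), giving about (0.541, -0.010). Driver upright at (355,180). Descend and pinch.

jog_arm([
  {"x":2,"y":2,"z":-40,"twist":-1.7,"claw":-0.3},
  {"x":5,"y":2,"z":-85,"twist":-1.7,"claw":-0.3},
  {"x":5,"y":2,"z":-130,"twist":-1.7,"claw":-0.3},
  {"x":5,"y":2,"z":-165,"twist":-1.7,"claw":-0.3},
  {"x":5,"y":2,"z":-180,"twist":-1.7,"claw":-0.3},
  {"x":5,"y":2,"z":-188,"twist":-1.7,"claw":-0.3},
  {"x":5,"y":2,"z":-188,"twist":-1.7,"claw":-0.3},
])

```text
time: 24.45
tcp_pos: [0.5416, -0.0026, 0.1089]
tool_rot: [[0.041, 0.999, -0.006], [0.999, -0.041, -0.002], [-0.002, -0.006, -1.0]]
wrist_force: [-0.6, -0.2, -0.0]
gripper_width: 0.647
```

```bash
python3 - <<'E'
exec(open('st.py').read())
fw=vision.grab_frame('wrist');cv2.imwrite('pics/w14.png',fw['color'])
E
```

```text
24.45 [ 0.5416 -0.0026  0.1089] [-0.6494 -0.2468 -0.0038] [-0.0507  0.0677 -0.0015] 0.6470769935046834 [-0.0063 -0.002  -1.    ]
```

View pics/w14.png

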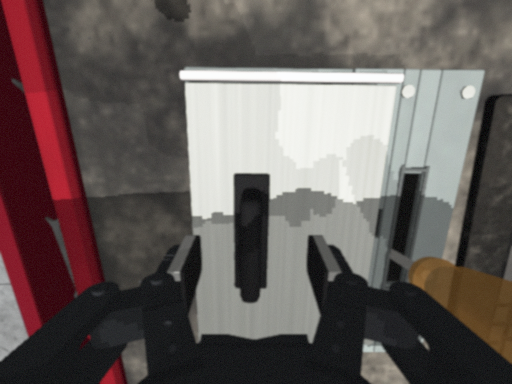

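Fingers straddle the grip. Close.

jog_arm([
  {"x":0,"y":0,"z":0,"twist":0,"claw":1},
  {"x":0,"y":0,"z":0,"twist":0,"claw":1},
  {"x":0,"y":0,"z":0,"twist":0,"claw":1},
  {"x":0,"y":0,"z":0,"twist":0,"claw":1},
])

```text
time: 25.0
tcp_pos: [0.5414, -0.0026, 0.1086]
tool_rot: [[0.042, 0.999, -0.007], [0.999, -0.042, -0.002], [-0.002, -0.006, -1.0]]
wrist_force: [0.2, 0.3, 0.5]
gripper_width: 0.001
```

```bash
python3 st.py
```

```text
25.0 [ 0.5414 -0.0026  0.1086] [0.1544 0.2587 0.5286] [-0.0223 -0.0119 -0.0461] 0.0011795445579329748 [-0.0065 -0.0019 -1.    ]
```

```bash
python3 - <<'E'
exec(open('st.py').read())
fw=vision.grab_frame('wrist');fs=vision.grab_frame('scene')
cv2.imwrite('pics/w15.png',fw['color']);cv2.imwrite('pics/s15.png',cv2.resize(fs['color'][100:240,200:320],None,fx=4,fy=4))
print(proj(fs,S['tcp_pos']),proj(fw,S['tcp_pos'],S),proj(fw,S['tcp_pos']+[0,0,-.011],S))
E
```

```text
25.0 [ 0.5414 -0.0026  0.1086] [0.1544 0.2587 0.5286] [-0.0223 -0.0119 -0.0461] 0.0011795445579329748 [-0.0065 -0.0019 -1.    ]
[257.3324 199.9434] [255.9628 238.3312] [255.9344 230.3349]
```

View pics/w15.png

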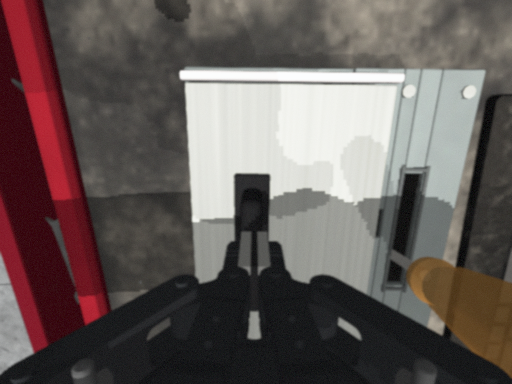

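View pics/s15.png

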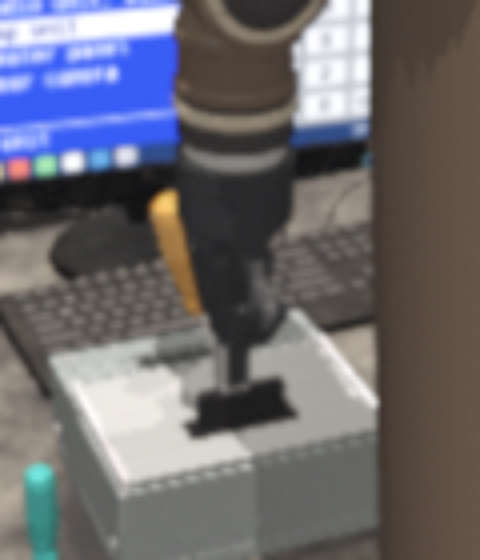

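```bash
python3 - <<'E'
from h import *
a=cv2.imread('pics/w15.png');
fs=vision.grab_frame('scene');b=fs['color']
A=cv2.resize(a[160:310,180:330],(600,600),interpolation=2)
B=cv2.resize(b[165:225,225:285],(600,600),interpolation=2)
cv2.imwrite('pics/z15a.png',A);cv2.imwrite('pics/z15b.png',B)
S=manip.sense();p=S['tcp_pos'];R=S['tool_rot']
for q in [p,p+R[:,2]*.011,p-R[:,2]*.02]: print((proj(fs,q)-[225,165])*10)
E
```

```text
[323.33493445 349.56897573]
[322.8835217 382.7141796]
[324.16937089 288.30006967]
```

View pics/z15a.png

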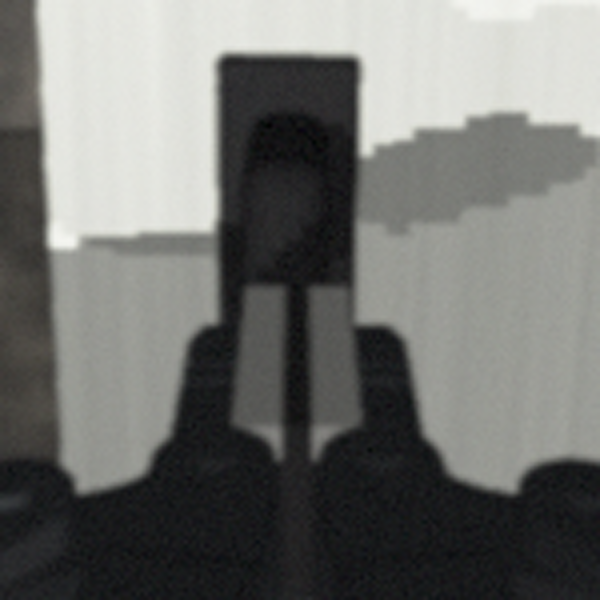

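View pics/z15b.png

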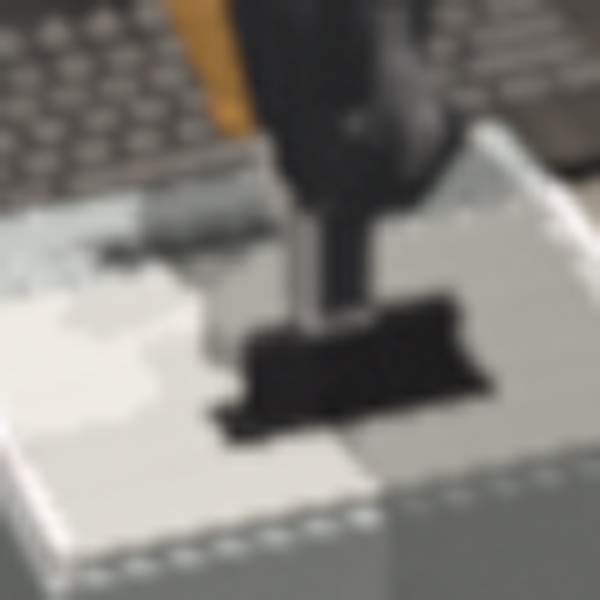

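The fingers closed fully (opening 0), so they missed. The pads look to be above the grip. Reopen and lower carefully.

jog_arm([
  {"x":0,"y":0,"z":3,"twist":0,"claw":-0.3},
  {"x":0,"y":0,"z":3,"twist":0,"claw":-0.3},
  {"x":0,"y":0,"z":3,"twist":0,"claw":-0.3},
  {"x":0,"y":0,"z":-3,"twist":0,"claw":-0.3},
  {"x":0,"y":0,"z":-6,"twist":0,"claw":-0.3},
  {"x":0,"y":0,"z":-6,"twist":0,"claw":-0.3},
])

```text
time: 25.9
tcp_pos: [0.5408, -0.0027, 0.1017]
tool_rot: [[0.042, 0.999, -0.008], [0.999, -0.042, -0.002], [-0.002, -0.008, -1.0]]
wrist_force: [-0.6, 0.7, -0.5]
gripper_width: 0.651
```

```bash
python3 - <<'E'
exec(open('st.py').read())
fw=vision.grab_frame('wrist');fs=vision.grab_frame('scene')
B=cv2.resize(fs['color'][165:225,225:285],(600,600),interpolation=2)
cv2.imwrite('pics/z16b.png',B)
for d in nets.place_of('wrist','hatch_grip')[:2]: print(d['pixel'],d['conf'],atz(fw,d['pixel'],.106,S))
E
```

```text
25.9 [ 0.5408 -0.0027  0.1017] [-0.646   0.6899 -0.5022] [-0.0327 -0.0161 -0.0218] 0.6510022219977809 [-0.0081 -0.002  -1.    ]
[252.7, 250.6] 0.62 [ 0.5387 -0.0082  0.106 ]
```

View pics/z16b.png

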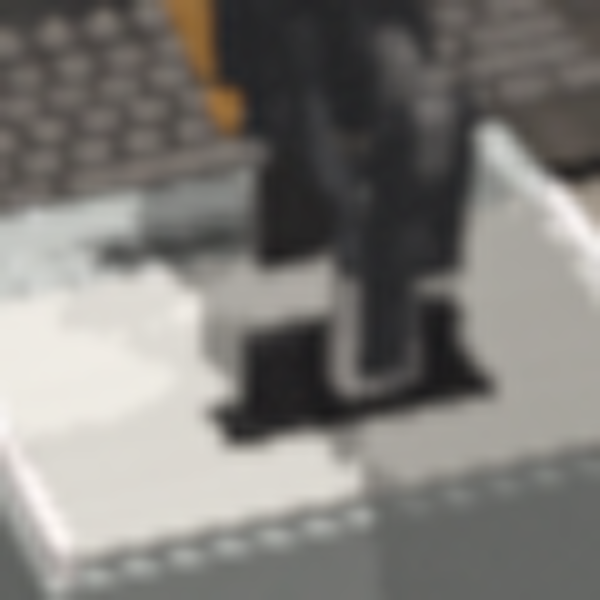

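jog_arm([
  {"x":0,"y":0,"z":0,"twist":0,"claw":0.3},
  {"x":0,"y":0,"z":0,"twist":0,"claw":0.3},
  {"x":0,"y":0,"z":0,"twist":0,"claw":0.7},
  {"x":0,"y":0,"z":0,"twist":0,"claw":0.7},
])

```text
time: 26.55
tcp_pos: [0.54, -0.0026, 0.1022]
tool_rot: [[0.042, 0.999, -0.009], [0.999, -0.042, -0.002], [-0.002, -0.009, -1.0]]
wrist_force: [-4.2, 0.6, 2.4]
gripper_width: 0.15
```

```bash
python3 - <<'E'
exec(open('st.py').read())
fw=vision.grab_frame('wrist');fs=vision.grab_frame('scene')
B=cv2.resize(fs['color'][165:225,225:285],(600,600),interpolation=2)
A=cv2.resize(fw['color'][160:310,180:330],(600,600),interpolation=2)
cv2.imwrite('pics/z17.png',cv2.resize(np.hstack([A,B]),(800,400)))
E
```

```text
26.55 [ 0.54   -0.0026  0.1022] [-4.229   0.6273  2.3796] [ 0.0242  1.0556 -0.0304] 0.1497935086832558 [-0.0092 -0.0018 -1.    ]
```

View pics/z17.png

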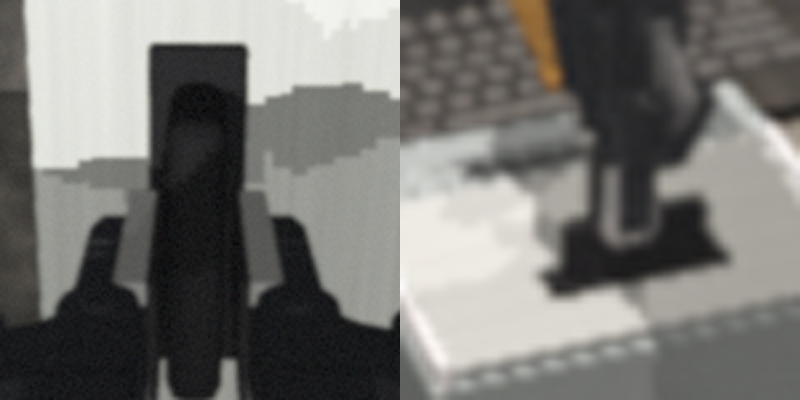

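Pinched now: opening 0.15 ≈ 12.7 mm. Pull the hatch.

jog_arm([
  {"x":0,"y":0,"z":0,"twist":0,"claw":1},
  {"x":0,"y":0,"z":0,"twist":0,"claw":1},
  {"x":-8,"y":0.4,"z":0,"twist":0,"claw":1},
  {"x":-16,"y":0.8,"z":0,"twist":0,"claw":1},
])

```text
time: 27.15
tcp_pos: [0.5258, -0.0018, 0.1025]
tool_rot: [[0.042, 0.999, -0.005], [0.999, -0.042, -0.002], [-0.002, -0.005, -1.0]]
wrist_force: [2.4, 1.0, -0.8]
gripper_width: 0.113
```

```bash
python3 st.py
```

```text
27.15 [ 0.5258 -0.0018  0.1025] [ 2.4468  1.0444 -0.8167] [ 0.0504 -0.5426 -0.1305] 0.11311360185804117 [-0.0052 -0.0019 -1.    ]
```

jog_arm([
  {"x":-9,"y":0.4,"z":0,"twist":0,"claw":1},
  {"x":-18,"y":0.8,"z":0,"twist":0,"claw":1},
  {"x":-27,"y":1.3,"z":0,"twist":0,"claw":1},
  {"x":-36,"y":1.7,"z":0,"twist":0,"claw":1},
  {"x":-45,"y":2.1,"z":0,"twist":0,"claw":1},
  {"x":-54,"y":2.5,"z":0,"twist":0,"claw":1},
  {"x":-60,"y":2.8,"z":0,"twist":0,"claw":1},
  {"x":-60,"y":2.8,"z":0,"twist":0,"claw":1},
])

```text
time: 28.15
tcp_pos: [0.464, 0.0015, 0.1024]
tool_rot: [[0.041, 0.999, -0.008], [0.999, -0.041, -0.001], [-0.001, -0.008, -1.0]]
wrist_force: [-2.5, 5.2, 4.6]
gripper_width: 0.11
```

```bash
python3 st.py
```

```text
28.15 [0.464  0.0015 0.1024] [-2.476   5.2155  4.5623] [ 1.0544  0.4229 -0.1448] 0.11027051961757249 [-0.0083 -0.0009 -1.    ]
```

jog_arm([
  {"x":-3,"y":-1,"z":0,"twist":0,"claw":1},
  {"x":-6,"y":-1,"z":0,"twist":0,"claw":1},
  {"x":-9,"y":-1,"z":0,"twist":0,"claw":1},
  {"x":-9,"y":-1,"z":0,"twist":0,"claw":1},
])

```text
time: 28.65
tcp_pos: [0.4595, 0.0016, 0.1025]
tool_rot: [[0.041, 0.999, -0.001], [0.999, -0.041, 0.002], [0.002, -0.001, -1.0]]
wrist_force: [14.2, 9.8, -6.6]
gripper_width: 0.113
```

```bash
python3 - <<'E'
exec(open('st.py').read())
fw=vision.grab_frame('wrist');fs=vision.grab_frame('scene')
cv2.imwrite('pics/z18.png',cv2.resize(np.hstack([fw['color'],fs['color']]),(800,300)))
E
```

```text
28.65 [0.4595 0.0016 0.1025] [14.1997  9.8179 -6.6404] [ 2.0941 -2.9113 -0.1643] 0.11322983039071205 [-0.0011  0.002  -1.    ]
```

View pics/z18.png

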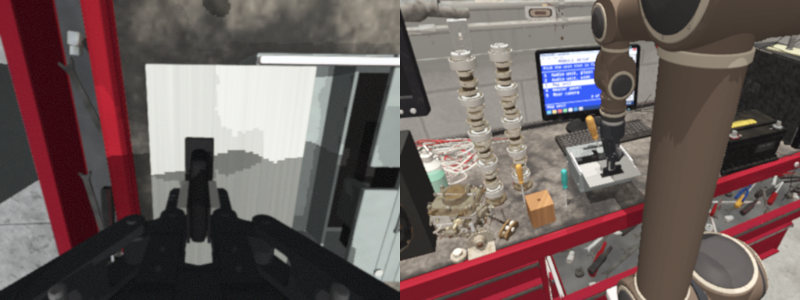

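Stop reached: 81 mm of travel and 14 N. Relax, then release.

jog_arm([
  {"x":3,"y":1.5,"z":0,"twist":0,"claw":1},
  {"x":3,"y":1.5,"z":0,"twist":0,"claw":1},
])

```text
time: 29.0
tcp_pos: [0.4596, 0.0017, 0.1025]
tool_rot: [[0.041, 0.999, -0.007], [0.999, -0.041, -0.002], [-0.002, -0.006, -1.0]]
wrist_force: [2.9, 4.6, 3.2]
gripper_width: 0.113
```

```bash
python3 st.py
```

```text
29.0 [0.4596 0.0017 0.1025] [2.9072 4.5916 3.1634] [ 0.9046 -0.6836 -0.1738] 0.11319994879341765 [-0.0065 -0.0016 -1.    ]
```

jog_arm([
  {"x":0,"y":1,"z":0,"twist":0,"claw":0},
  {"x":0,"y":1,"z":0,"twist":0,"claw":0},
  {"x":0,"y":1,"z":0,"twist":0,"claw":0},
  {"x":0,"y":1,"z":20,"twist":0,"claw":0},
  {"x":0,"y":1,"z":60,"twist":0,"claw":0},
  {"x":-20,"y":1,"z":110,"twist":0,"claw":0},
  {"x":-60,"y":0,"z":140,"twist":0,"claw":0},
  {"x":-100,"y":-30,"z":150,"twist":0,"claw":0},
  {"x":-130,"y":-80,"z":150,"twist":0,"claw":0},
  {"x":-140,"y":-130,"z":150,"twist":0,"claw":0},
  {"x":-140,"y":-180,"z":150,"twist":0,"claw":0},
])

```text
time: 30.38
tcp_pos: [0.3179, -0.1799, 0.2529]
tool_rot: [[0.042, 0.999, -0.006], [0.999, -0.042, -0.003], [-0.003, -0.006, -1.0]]
wrist_force: [1.9, 0.4, -1.2]
gripper_width: 0.501
```

```bash
python3 - <<'E'
exec(open('st.py').read())
ft=vision.grab_frame('top');fs=vision.grab_frame('scene')
cv2.imwrite('pics/s19.png',cv2.resize(fs['color'][120:320,80:340],None,fx=3,fy=3));cv2.imwrite('pics/t19.png',cv2.resize(ft['color'][110:260,130:390],None,fx=3,fy=3,interpolation=2))
for d in nets.place_of('top','hatch_grip')[:2]: print(d['pixel'],d['conf'],atz(ft,d['pixel'],.106))
E
```

```text
30.375 [ 0.3179 -0.1799  0.2529] [ 1.9006  0.4138 -1.1974] [-0.0206 -0.0738  0.0187] 0.5013911295804182 [-0.006 -0.003 -1.   ]
[260.3, 206.0] 0.93 [ 0.4583 -0.008   0.106 ]
[192.0, 210.3] 0.4 [0.4489 0.2271 0.106 ]
```

View pics/s19.png

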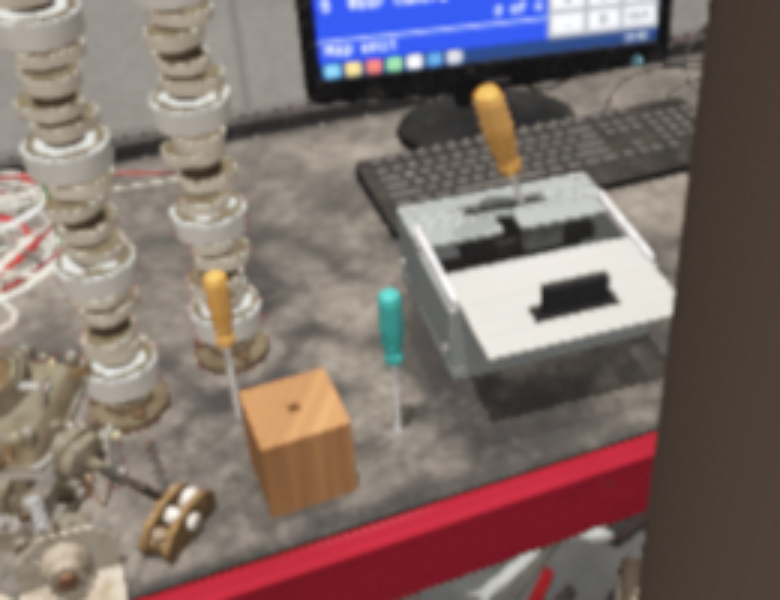

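View pics/t19.png

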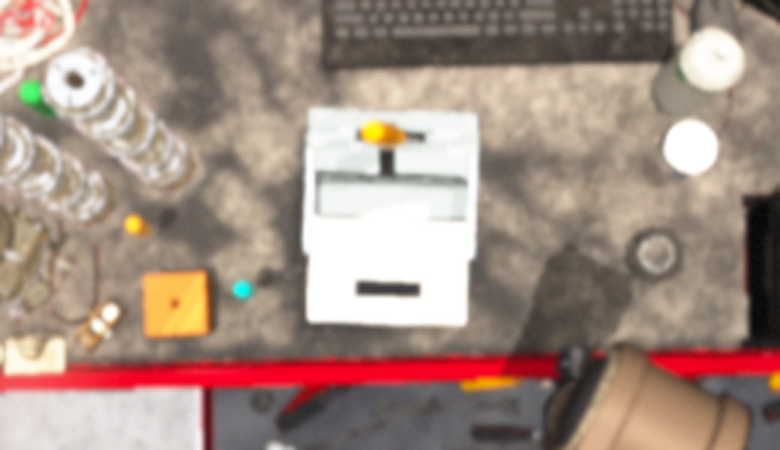

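The hatch is fully open, the driver is in the bar leaning left within the hole's slack, and the bystanders haven't moved. I'll check that the driver is stable before handing in.

```bash
python3 - <<'E'
from h import *
f0=vision.grab_frame('scene')['color'].astype(int)
for i in range(6): f=vision.grab_frame('scene')
ft=vision.grab_frame('top')
d=np.abs(f['color'].astype(int)-f0)[120:200,220:290].max();print('diff',d)
a=cv2.resize(f['color'][140:200,225:285],(600,600),interpolation=2);cv2.imwrite('pics/z20.png',a)
p1=(487/3+79.67,88/3+119.67);p2=(375/3+129.67,131/3+109.67)
o1,d1=ray(f,p1);o2,d2=ray(ft,p2);k=np.linalg.lstsq(np.stack([d1,-d2],1),o2-o1,rcond=None)[0];print(o1+k[0]*d1,o2+k[1]*d2)
E
```

```text
diff 5
[0.62146304 0.00875974 0.22798388] [0.62056117 0.00677129 0.22781258]
```

View pics/z20.png

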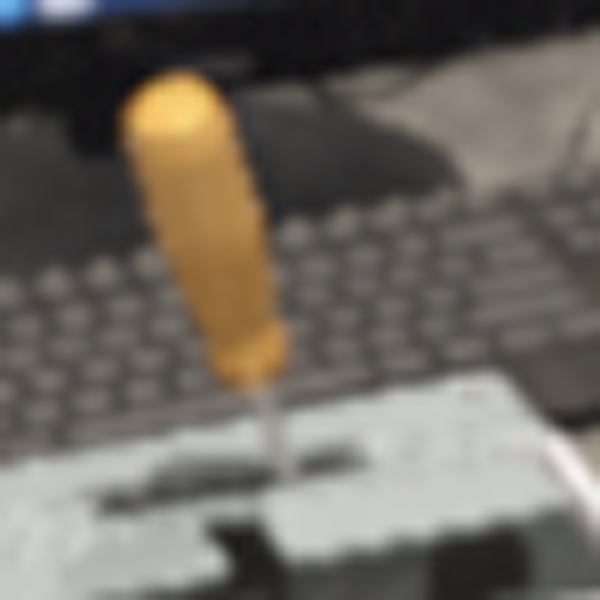

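```bash
python3 -c "
from bench import order,manip
print(manip.sense()['time']); print(order.sign_off())"
```

```text
30.925
the job is handed in; nothing more can be done
None
```

The job is done and was handed in at 30.9 s of the 56 s allowed. The lock bar is fully right, the screwdriver stands in it, and the hatch is fully open.

**What I did**
- I took the large amber screwdriver from its stand and lowered the blade into the slot.
- Sweeping right, the blade caught in the bar's hole: the downward force vanished and the side push rose to 3 N. I then pushed it home until it met the case floor, 71 mm down.
- I slid the bar right to a hard stop at 10.7 N, released the screwdriver, pinched the hatch grip and pulled the hatch to its end stop at 14 N.

**Last checks**
- **Hatch:** the arm travelled about 81 mm, and the top camera puts the grip 82 mm from where it started, so it is fully open.
- **Bystanders:** the tub, tape and rocker show no visible movement in the last top picture, and the robot is clear of everything.
- **Screwdriver:** it did not stay upright. Once released it leaned about 14° to the left in the hole's slack. It is still and at the slot's right end, and its measured top position fits a tip still on the floor.
- **Bar position:** I could not see the bar directly at the end. The stop force and the hatch opening freely are the evidence that it is fully right.

**What went wrong on the way**
- Early on, a wrist joint limit tilted the tool by 2.8°. I corrected it before gripping anything.
- My first pinch on the hatch grip closed on nothing. I reopened, went 7 mm lower, and the second pinch held.

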